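# Load a bead tumbler and lock its bayonet cap

### The arm

A 7-joint arm with a two-finger parallel gripper is mounted at the origin on a cart in front of the work surface, level with it; the furniture and walls round the work are solid. World frame = base frame: x ahead of the robot, y to its left, z up, the work surface at z = 0. Lengths are in m, angles in rad, forces in N, time in s.
With the tool pointing down it reaches from about 0.35 to 0.775 m from the base axis. Payload 3.1 kg.
Tool frame: the origin (TCP) lies midway between the tips of the shut fingers; the grasp point (between the pads) lies 19 mm behind it; z points along the fingers, y is the direction in which the jaws open and shut (so a half turn about z gives the same grasp; the last joint's range is limited). The gripper opens to 85 mm and grips with 20 to 120 N. Pads are 22 mm wide; open, the fingers measure 114 mm over their backs; the gripper's body (76 mm by 85 mm) begins 54 mm behind the grasp point. The pads swing forward as they close: fully open they stand 13 mm farther back than shut.
Start: joints at [-1.194, 0.311, 0.014, 1.512, -0.004, 1.319, -0.027], TCP at [0.224, 0.502, 0.231] pointing down, gripper open.
Joint ranges: [-2.7, 2.7], [-0.3, 1.91], [-1.27, 1.3], [0.12, 2.57], [-1.44, 4.58], [0.2, 2.03], [-3.05, 3.05]. Speed limits (rad/s): [2.79, 2.79, 3.14, 3.14, 3.14, 3.14, 3.14].

### API

Orientations are given as a unit quaternion [x, y, z, w].
In Python, from station import * gives the robot as it stands. The module is installed in compiled form; this text tells all that it offers.
- The arm moves only by the tool servo_tool, never from a script. Its argument "targets" is a list of rows, each an object of numbers: "x", "y", "z": the shift along the world's x, y, z in cm; "wx", "wy", "wz": the turn, a rotation vector about the world's x, y, z in degrees. A call has 1 to 8 rows; each row is the pose to reach, as a shift and turn from the pose measured when the call began; what a row does not reach only later rows make up. A row lasts 1/8 s, in which the tool goes at most 62.5 mm and 10.7 degrees, less where a joint would pass 70% of its speed; a pose out of reach is approached as far as the arm can. A call with a gripper value outside its range is refused whole. "grip" is the gripper's target within -1 to 1 (fully open at 1, half-way at 0, shut at -1), set as the call begins (left out, the last holds). The fingers move at their own pace and stop on an object; the grip force is fixed at half the most. Time passes only in rows, so rows that repeat a pose let the fingers close. It gives the time, the measured TCP pose, the force and the opening at its end, in the units of the state.
- state(): the state, without advancing time (a new reading comes with each control period).
- snapshot(name): name is "side" or "top" or "wrist"; returns (picture, depth): 420x560x3 uint8, blue, green, red; 420x560 float32, m along the optical axis (not along the pixel's ray), 0 where there is no reading.
- camera_info(name): a dict with "fx", "fy", "cx", "cy" (pixels), "R" (3x3) and "t" (3): a world point X has camera coordinates R X + t. Camera axes: x right, y down, z forward; pixel columns grow to the right and rows downward; lengths in m; the calibration is good to about 2 mm. A picture is of the moment at which its call begins: read the wrist's pose just before it. camera_info takes no time and is no camera call; for the wrist camera it gives the pose at the moment of the call.
- finish_job(): hands the job in, once; it reports no verdict.
The state is a dict: "time": time; "q": joint angles; "joint_vel": joint speeds; "joint_efforts": joint torques, N m; "ee_pos": TCP position; "orientation": TCP orientation; "force": force on the tool from outside, world axes, zero at the start; "wrist_torque": the same for the moment, N m; "width": finger opening in m.
Only numpy, scipy, OpenCV 4.12 (cv2) and the standard library are available. Lean on these libraries where they do the work, as an engineer would, in place of code of your own. Each camera call takes 0.05 s, during which the arm holds its last target.

### The job

Get the bead tumbler ready to run: put the pink dressing stone into its tilted drum, then close the drum with the cap that fits it, the one with two lugs. Pass the lugs through the two slots in the rim, push the cap home and twist it clockwise until it stops, then let go. Leave the spare three-lug cap where it lies and do not shift or knock over the frit jar, the white bottle or the cork block.

Things in the scene. Friction and masses are not known exactly. Their poses are not given: they have to be found in the camera images.
- tumbler: Bead tumbler, fixed to the bench: grey base 200 x 130 mm and on it an open round drum, 120 mm outside diameter, whose axis leans 30 degrees from vertical, so the mouth faces up and toward -x of this body. Origin: centre of the underside; the mouth's centre lies 40 mm toward -x and 175 mm up.
- drum_mouth (a point): Centre of the drum's mouth, level with the rim's outer face; z points out along the axis. Bore 92 mm diameter, inner floor 125 mm below the rim. The steel rim is a lip 8 mm thick with two opposite slots, along +x and -x here, 29 mm wide and reaching 57 mm from the axis.
- drum_groove (a point): On the drum's axis, 20 mm inside the mouth, same axes: height of the floor of the groove under the lip (12 mm high). A lug on this floor under a slot can run clockwise only (seen looking into the drum; negative about z), about 50 degrees to a fixed stop; the other way a stop allows only about 3 degrees.
- drum (a joint): Turn of the drum on its axis (rad), positive counter-clockwise seen looking into it. At 0 the slot line (x of drum_mouth) lies in the vertical plane through the axis. Starts within 0.45 rad of that; a brake holds it (turning takes about 4 N m).
- cap: Steel cap, 0.22 kg. Disc 86 mm diameter, 26 mm thick; two like lugs along +x and -x, flush with the underside, 24 mm wide, 8 mm thick, tips 54 mm from the centre. On it a black grip bar 70 mm long along x, 14 mm thick, its top 61 mm above the underside. Origin: centre of the underside, z up. Seated, the origin lies at drum_groove; locked, x is turned 50 degrees clockwise from the slots.
- spare_cap: Spare cap for another drum: same disc, bar and size, but three lugs 120 degrees apart, one of them along +x in line with the bar. It does not fit this drum. Loose; to be left alone. Origin: centre of the underside, z up.
- stone: Pink dressing stone, a plain rectangular bar 22 x 84 x 14 mm (x, y, z), lying flat, 60 g. Origin: centre of the underside, z up. It passes through the mouth most easily with its length along the slots.
- frit_jar: Open glass jar of amber frit, 74 mm diameter, 118 mm high, with a thin rod standing in it up to 222 mm. Bystander. Origin: centre of the underside, z up.
- white_bottle: White squeeze bottle, 46 mm diameter, 140 mm high. Bystander. Origin: centre of the underside, z up.
- cork: Cork block 30 x 60 x 24 mm. Bystander. Origin: centre of the underside, z up.

How it is judged:
By the outcome, as a careful person would: the job done as asked, in the order asked, and still so for the second after the job is handed in, with the robot touching nothing.
It also fails if it takes over 64 s, if anything falls off the work surface, if the arm or the gripper's body presses on something with over 40 N, if the wrist force passes 120 N, or if a joint passes its speed limit or range.

## Working session

There is one attempt and no reset: what is moved stays moved. The work goes in short steps, Python scripts to look and compute and a tool call to move; the robot and the scene stay as the last step left them, time stands still between calls to the robot, and variables do not carry over. Pictures are saved under pics/ and viewed, and the job is handed in when it is done.

Besides the shell and the picture viewer there is one more tool, called after "Request:" as name(argument=value, ...), one argument or row to a line, values as JSON. servo_tool: Moves the arm, as the interface text tells. Its arguments: {"type":"object","properties":{"targets":{"type":"array","items":{"type":"object","properties":{"x":{"type":"number"},"y":{"type":"number"},"z":{"type":"number"},"wx":{"type":"number"},"wy":{"type":"number"},"wz":{"type":"number"}}}},"grip":{"type":"number"}},"required":["targets"]}

```bash
mkdir -p pics; ls
cat > h.py <<'E'
from station import *
import numpy as np, cv2
from scipy.spatial.transform import Rotation as Rn
def snap(n,tag):
    ci=camera_info(n); p,d=snapshot(n); cv2.imwrite(f'pics/{tag}.png',p); np.savez(f'pics/{tag}.npz',p=p,d=d,R=np.array(ci['R']),t=np.array(ci['t']),k=[ci['fx'],ci['fy'],ci['cx'],ci['cy']])
    return p,d
def load(tag):
    z=np.load(f'pics/{tag}.npz'); return z
def pts(z):
    d=z['d'];fx,fy,cx,cy=z['k'];v,u=np.mgrid[:d.shape[0],:d.shape[1]]
    c=np.stack([(u-cx)/fx*d,(v-cy)/fy*d,d],-1)
    return (c-z['t'])@z['R']
def ray(z,u,v,h):
    fx,fy,cx,cy=z['k'];o=-z['R'].T@z['t'];r=z['R'].T@np.array([(u-cx)/fx,(v-cy)/fy,1]);return o+r*(h-o[2])/r[2]
E
python3 - <<'E'
from h import *
print(state())
for n in('side','top','wrist'):
    snap(n,n+'0'); z=load(n+'0'); print(n,-z['R'].T@z['t'],z['k'],z['R'][2])
E
```

```text
pics
{'time': 0.0, 'q': array([-1.1936841 ,  0.31172967,  0.01401828,  1.51304814, -0.00438876,
        1.31920231, -0.02719974]), 'joint_vel': array([ 0.0001566 ,  0.00029077, -0.00027017, -0.00100578,  0.00029332,
        0.00184422,  0.0010289 ]), 'joint_efforts': array([-1.51506611e-04, -3.79913199e+01,  1.45881255e-01, -2.30595750e+01,
        1.23102305e-02,  1.36403670e-02, -1.70860454e-05]), 'ee_pos': array([0.22338167, 0.50179892, 0.23022255]), 'orientation': array([ 2.07852048e-01,  9.78159566e-01, -1.16334794e-03, -1.88205527e-04]), 'force': array([ 0.21011639,  0.12866234, -0.02490542]), 'wrist_torque': array([-0.07175224,  0.02051758, -0.03144557]), 'width': 0.08528325876272724}
side [0.48755404 0.90819799 0.58789934] [442.3142789 442.3142789 271.3940593 206.7881309] [ 0.00979421 -0.90841429 -0.41795639]
top [ 0.35102735 -0.04888859  1.19638177] [456.22245454 456.22245454 277.77680336 208.53451979] [ 0.13839817  0.00481143 -0.99036498]
wrist [0.15472187 0.53255558 0.37369721] [335.81836595 335.81836595 279.87001874 203.39594625] [ 0.26989468 -0.12229701 -0.95509178]
```

View pics/side0.png

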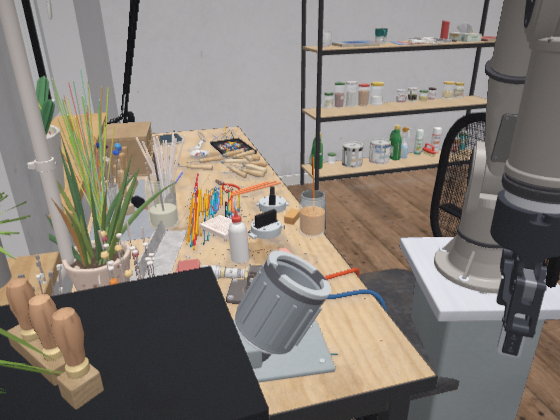

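View pics/top0.png

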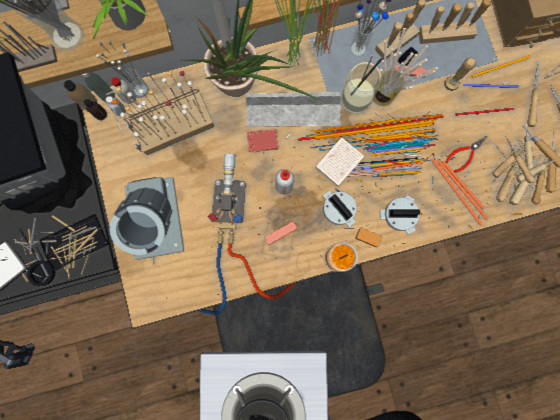

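View pics/wrist0.png

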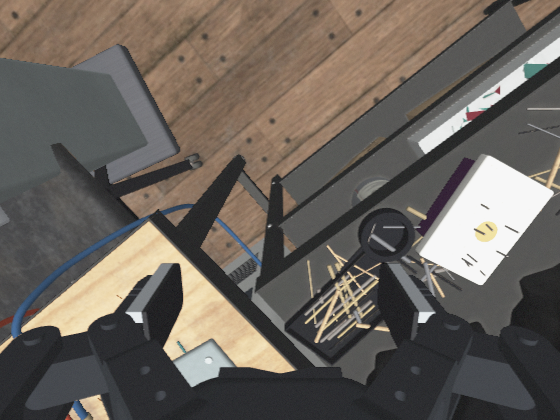

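Run:
```python
from h import *
p=load('top0')['p'];
cv2.imwrite('pics/t_a.png',cv2.resize(p[165:275,250:440],None,fx=4,fy=4,interpolation=cv2.INTER_CUBIC))
cv2.imwrite('pics/t_b.png',cv2.resize(p[165:270,100:250],None,fx=5,fy=5,interpolation=cv2.INTER_CUBIC))
p=load('side0')['p'];
cv2.imwrite('pics/s_a.png',cv2.resize(p[165:385,200:350],None,fx=2.7,fy=2.7,interpolation=cv2.INTER_CUBIC))
```

```text
(no output)
```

View pics/t_a.png

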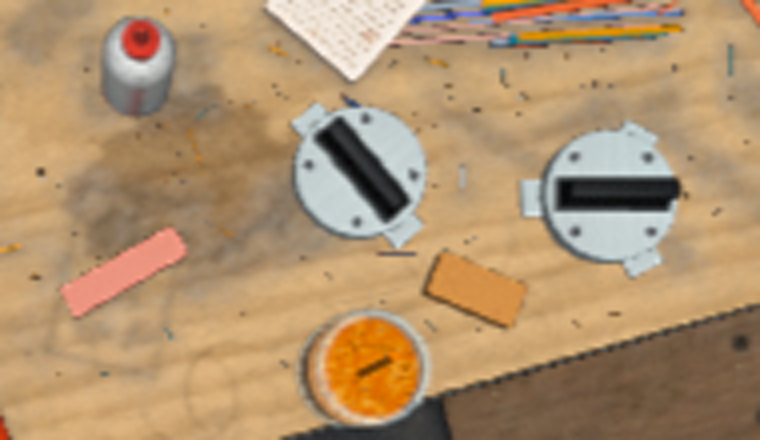

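View pics/t_b.png

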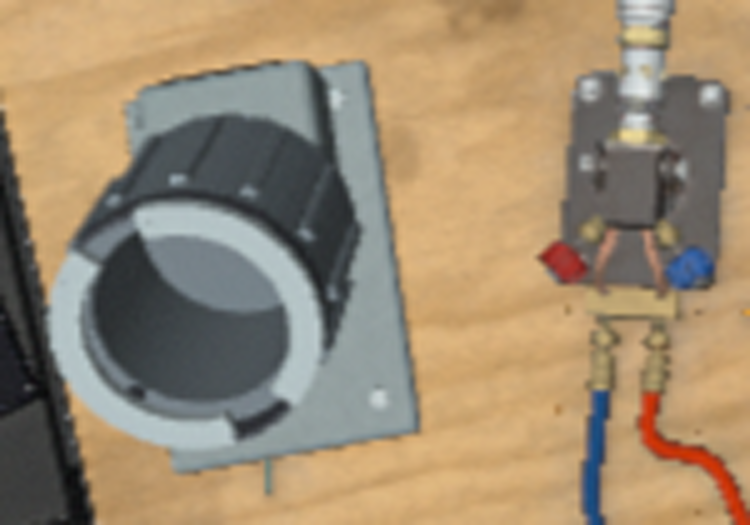

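View pics/s_a.png

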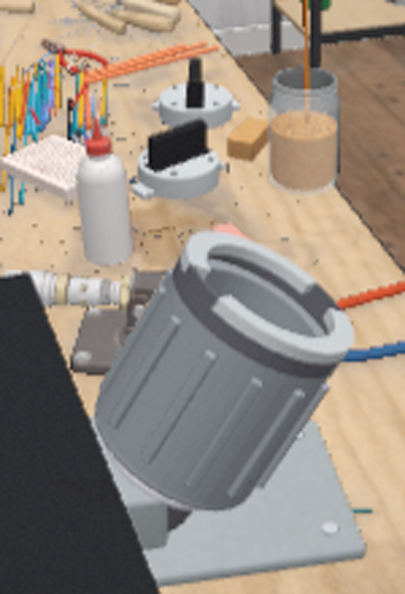

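Run:
```python
from h import *
T=load('top0');S=load('side0')
for nm,z in(('top',T),('side',S)):
    P=pts(z); p=z['p'].astype(int); hsv=cv2.cvtColor(z['p'],cv2.COLOR_BGR2HSV)
    print(nm)
    # table height check
    w=(P[...,0]>.3)&(P[...,0]<.8)&(abs(P[...,1])<.4)&(z['d']>0)
    h=P[...,2][w]; print('table med',np.median(h[abs(h)<.01]))
    # pink
    m=w&(hsv[...,0]<8)&(hsv[...,1]>70)&(hsv[...,1]<140)&(hsv[...,2]>190)
    n,l,s,c=cv2.connectedComponentsWithStats(m.astype(np.uint8))
    for i in range(1,n):
        if s[i,4]>60:
            q=P[l==i]; print('pink',s[i],c[i],q.mean(0),np.median(q[:,2]))
            r=cv2.minAreaRect(np.argwhere(l==i)[:,::-1].astype(np.float32)); b=cv2.boxPoints(r)
            for k in b: print('   ',k,ray(z,*k,.014).round(4))
    # black bars
    m=w&(z['p'].max(-1)<60)&(P[...,2]>.03)&(P[...,2]<.09)
    n,l,s,c=cv2.connectedComponentsWithStats(m.astype(np.uint8))
    for i in range(1,n):
        if s[i,4]>40:
            q=P[l==i]; zt=np.percentile(q[:,2],90); t=q[q[:,2]>zt-.006]
            r=cv2.minAreaRect((t[:,:2]*1000).astype(np.float32)); print('bar',s[i],q.mean(0).round(4),zt.round(4),r)
```

```text
top
table med 0.000849385163938453
pink [265 222  32  22 264] [280.56060606 232.34469697] [ 0.45367569 -0.04971767  0.01473455] 0.014691781785561065
    [264.56973 236.67953] [ 0.4429 -0.0081  0.014 ]
    [292.67654 220.86945] [ 0.4833 -0.0816  0.014 ]
    [296.68246 227.99112] [ 0.4646 -0.0918  0.014 ]
    [268.57565 243.80121] [ 0.4243 -0.0183  0.014 ]
bar [380  95  10   7  50] [ 0.7956 -0.3227  0.0588] 0.0742 ((795.7229614257812, -319.02203369140625), (15.73151683807373, 2.4833719730377197), 68.2407455444336)
bar [329 195  23  24 193] [ 0.5133 -0.202   0.0557] 0.0635 ((514.43359375, -203.58935546875), (66.4074935913086, 13.315685272216797), 39.10350799560547)
bar [390 210  30   7 184] [ 0.4961 -0.3608  0.0559] 0.0641 ((497.1100158691406, -363.3954772949219), (68.43123626708984, 10.700761795043945), 89.3108901977539)
side
table med 0.00038280507615245235
pink [178 259  22  12 189] [188.22222222 264.28042328] [ 0.70409721 -0.01630863  0.01152381] 0.01157528712557984
    [177.54054 261.24326] [ 0.7322 -0.027   0.014 ]
    [198.13515 257.81082] [ 0.6835 -0.0418  0.014 ]
    [199.67567 267.05405] [0.6732 0.0011 0.014 ]
    [179.08107 270.48648] [0.7203 0.0149 0.014 ]
bar [270 188   5  17  71] [ 0.499  -0.3384  0.0494] 0.0619 ((499.809326171875, -353.1284484863281), (52.37638854980469, 9.362432479858398), 89.89947509765625)
bar [255 210  21  17 234] [ 0.5178 -0.1945  0.0465] 0.0597 ((515.3826904296875, -195.98809814453125), (63.911216735839844, 13.424595832824707), 36.8477783203125)
```

Run:
```python
from h import *
T=load('top0');S=load('side0')
A=[]
for nm,z in(('top',T),('side',S)):
    P=pts(z); hsv=cv2.cvtColor(z['p'],cv2.COLOR_BGR2HSV)
    w=(P[...,0]>.3)&(P[...,0]<.75)&(P[...,1]>.15)&(P[...,1]<.5)&(z['d']>0)
    b=w&(abs(P[...,2]-.0)<.03)&(P[...,2]>.005)&(hsv[...,1]<50)
    if nm=='top':
        q=P[b]; print('base z',np.median(q[:,2]),cv2.minAreaRect((q[:,:2]*1000).astype(np.float32)))
    c=w&(P[...,2]>.1)&(hsv[...,1]<60)&(hsv[...,2]>(150 if nm=='top' else 0))
    q=P[c]; best=None; rng=np.random.default_rng(0)
    for _ in range(3000):
        a=q[rng.choice(len(q),3,False)]; n=np.cross(a[1]-a[0],a[2]-a[0]); L=np.linalg.norm(n)
        if L<1e-4: continue
        n/=L; n*=np.sign(n[2]); 
        if abs(np.degrees(np.arccos(n[2]))-30)>8: continue
        k=abs((q-a[0])@n)<.002
        if best is None or k.sum()>best.sum(): best=k
    r=q[best]; m=r.mean(0); n=np.linalg.svd(r-m)[2][2]; n*=np.sign(n[2])
    e1=np.cross(n,[0,0,1]);e1/=np.linalg.norm(e1);e2=np.cross(n,e1)
    uv=np.c_[(r-m)@e1,(r-m)@e2]
    cc,rad=cv2.minEnclosingCircle((uv*1000).astype(np.float32))
    print(nm,len(r),'n',n,'tilt',np.degrees(np.arccos(n[2])),'az',np.degrees(np.arctan2(n[1],n[0])),'centre',m+cc[0]/1000*e1+cc[1]/1000*e2,rad)
    ctr=m+cc[0]/1000*e1+cc[1]/1000*e2
    np.savez(f'pics/rim_{nm}.npz',r=r,n=n,c=ctr)
    # angle histogram around centre in frame: z=n, y=horizontal
    y=np.cross([0,0,1],-n);y[2]=0; y/=np.linalg.norm(y); x=np.cross(y,n)
    v=r-ctr; rr=np.hypot(v@x,v@y); th=np.degrees(np.arctan2(v@y,v@x)); k=(rr>.05)&(rr<.056)
    print(x,y,np.histogram(th[k],36,(-180,180))[0])
```

```text
base z 0.0161753596260317 ((558.4148559570312, 350.95220947265625), (317.1299743652344, 348.8403015136719), 85.77487182617188)
top 548 n [-0.4920945  -0.08019565  0.86684004] tilt 29.906517099207477 az -170.74399145554867 centre [0.44759456 0.27444628 0.17538594] 60.22823715209961
[0.85555336 0.13942781 0.49858634] [-0.16084607  0.9869795   0.        ] [ 7  0  0  0  9  7  8  6 10  6  5  8 10  8  8  5  8  7  4  0  0  1  7  8
  4  8  4  9  9 11  8  6  7  6  7  8]
side 923 n [-0.01223393 -0.47822838  0.8781503 ] tilt 28.579966150282562 az -91.46540830582083 centre [0.60687607 0.33163278 0.20466639] 224.88717651367188
[0.0224573  0.8778631  0.47838484] [-0.99967295  0.02557341  0.        ] [0 0 0 0 0 0 0 0 0 0 0 0 0 0 0 0 0 0 0 0 0 0 0 0 0 0 0 0 0 0 0 0 0 0 0 0]
```

Request:
servo_tool(
  targets=[
    {"z": 5},
    {"x": 4,"y": -4,"z": 9},
    {"x": 8,"y": -9,"z": 10},
    {"x": 12,"y": -13,"z": 10},
    {"x": 16,"y": -17,"z": 10},
    {"x": 20,"y": -22,"z": 10},
    {"x": 20,"y": -22,"z": 10},
    {"x": 20,"y": -22,"z": 10},
  ],
)

```text
invalid input
```

Run:
```python
from h import *
s=state();print(s['time'],s['q'].round(3),s['ee_pos'],s['orientation'],s['force'])
snap('wrist','w1')
T=load('top0');P=pts(T);hsv=cv2.cvtColor(T['p'],cv2.COLOR_BGR2HSV)
q=P[(P[...,2]>.1)&(P[...,2]<.13)&(P[...,0]>.3)&(P[...,0]<.5)&(P[...,1]>-.35)&(P[...,1]<-.1)]
print('jar',q.mean(0),cv2.minEnclosingCircle((q[:,:2]*1000).astype(np.float32)))
for u,v,h in((342,257,.118),(285,175,.14),(369,238,.024)): print(ray(T,u,v,h))
```

```text
0.15 [-1.194  0.312  0.014  1.513 -0.004  1.319 -0.027] [0.223411   0.50197758 0.23046643] [ 2.07823205e-01  9.78165985e-01 -8.94559327e-04 -1.43545675e-04] [0.71820125 0.35782866 0.05194623]
jar [ 0.38560886 -0.19089318  0.11345381] ((386.58099365234375, -194.10110473632812), 35.4998893737793)
[ 0.38496394 -0.19329275  0.118     ]
[ 0.57842337 -0.06169046  0.14      ]
[ 0.43568813 -0.27663365  0.024     ]
```

View pics/w1.png

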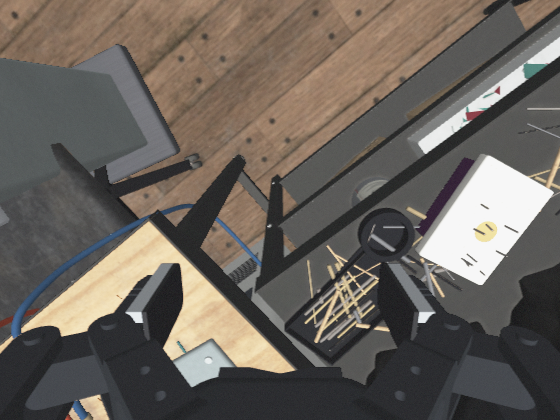

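Request:
servo_tool(
  targets=[
    {"x": 0,"y": 0,"z": 5,"wx": 0,"wy": 0,"wz": 0},
    {"x": 4,"y": -4,"z": 9,"wx": 0,"wy": 0,"wz": 0},
    {"x": 8,"y": -9,"z": 10,"wx": 0,"wy": 0,"wz": 0},
    {"x": 12,"y": -13,"z": 10,"wx": 0,"wy": 0,"wz": 0},
    {"x": 16,"y": -17,"z": 10,"wx": 0,"wy": 0,"wz": 0},
    {"x": 20,"y": -22,"z": 10,"wx": 0,"wy": 0,"wz": 0},
    {"x": 20,"y": -22,"z": 10,"wx": 0,"wy": 0,"wz": 0},
    {"x": 20,"y": -22,"z": 10,"wx": 0,"wy": 0,"wz": 0},
  ],
  grip=1,
)

```text
time: 1.2
ee_pos: [0.4232, 0.2823, 0.3304]
orientation: [0.208, 0.978, -0.001, -0.001]
force: [-0.2, 1.1, 0.5]
width: 0.0852
```

Run:
```python
from h import *
s=state();print(s['time'],s['q'].round(3),s['ee_pos'],s['orientation'],s['force'])
snap('wrist','w2')
```

```text
1.2 [-0.792  0.193  0.21   1.428 -0.04   1.527  0.567] [0.42315926 0.28226744 0.33037496] [ 2.08082699e-01  9.78110825e-01 -5.87122097e-04 -6.78616711e-04] [-0.16024153  1.11363069  0.53551463]
```

View pics/w2.png

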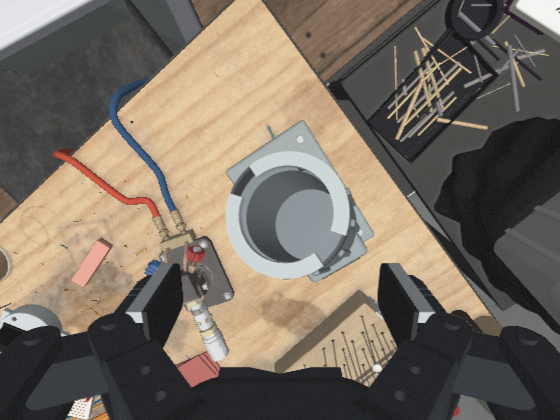

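```bash
cat > rim.py <<'E'
from h import *
import sys
def rim(tag,c0=np.array([.4476,.2744,.1754]),n0=np.array([-.492,-.08,.867]),vmin=130):
    z=load(tag);P=pts(z);hsv=cv2.cvtColor(z['p'],cv2.COLOR_BGR2HSV)
    m=(np.linalg.norm(P-c0,axis=-1)<.066)&(abs((P-c0)@n0)<.006)&(hsv[...,2]>vmin)&(z['d']>0)
    r=P[m]
    for _ in range(4):
        o=r.mean(0); n=np.linalg.svd(r-o)[2][2]; n*=np.sign(n[2]); r=r[abs((r-o)@n)<.002]
    y=np.cross([0,0,1],-n);y/=np.linalg.norm(y);x=np.cross(y,n)
    uv=np.c_[(r-o)@x,(r-o)@y]
    cc,rad=cv2.minEnclosingCircle((uv*1000).astype(np.float32)); c=o+(cc[0]*x+cc[1]*y)/1000
    v=r-c;rr=np.hypot(v@x,v@y);th=np.degrees(np.arctan2(v@y,v@x));k=(rr>.048)&(rr<.056)
    h,e=np.histogram(th[k],180,(-180,180)); g=e[:-1][h<.3*np.median(h[h>0])]
    print(tag,len(r),'n',n.round(4),'tilt',np.degrees(np.arccos(n[2])).round(2),'az',np.degrees(np.arctan2(-n[1],-n[0])).round(2),'c',c.round(4),rad); print(' gaps',g)
    return c,n,x,y
if __name__=='__main__':
    for a in sys.argv[1:]: rim(a)
E
python3 rim.py top0 w2; python3 -c "
from rim import *
rim('side0')"
```

```text
top0 558 n [-0.4924 -0.0837  0.8663] tilt 29.96 az 9.65 c [0.4476 0.2739 0.1753] 60.459346771240234
 gaps [-172. -170. -168. -166. -164. -162. -160. -158. -156. -154. -152. -150.
 -148. -146. -142. -108.  -78.  -16.   -8.    8.   10.   12.   14.   16.
   18.   20.   22.   24.   26.   28.   30.   32.   34.   36.   72.   84.]
w2 4330 n [-0.4935 -0.0818  0.8659] tilt 30.02 az 9.41 c [0.4483 0.274  0.1757] 60.3417854309082
 gaps [-172. -170. -168. -166. -164. -162. -160. -158. -156. -154. -152. -150.
 -148. -146. -144.    8.   10.   12.   14.   16.   18.   20.   22.   24.
   26.   28.   30.   32.   34.   36.]
side0 667 n [-0.4936 -0.0802  0.866 ] tilt 30.01 az 9.23 c [0.4491 0.2751 0.1753] 62.32011032104492
 gaps [-172. -170. -168. -166. -164. -162. -160. -158. -156. -154. -152. -150.
 -148. -146. -144. -108.  -86.  -80.  -42.  -24.   10.   12.   14.   16.
   18.   20.   22.   24.   26.   28.   30.   32.   34.   36.  124.  136.]
```

Run:
```python
from h import *
for tag in('w2','top0'):
    z=load(tag);P=pts(z);hsv=cv2.cvtColor(z['p'],cv2.COLOR_BGR2HSV)
    m=(hsv[...,0]<10)&(hsv[...,1]>60)&(hsv[...,2]>150)&(np.hypot(P[...,0]-.454,P[...,1]+.05)<.06)
    if tag=='w2': m[300:]=0
    n,l,s,c=cv2.connectedComponentsWithStats(m.astype(np.uint8));i=1+s[1:,4].argmax()
    q=P[l==i];q=q[q[:,2]>np.median(q[:,2])-.004]
    r=cv2.minAreaRect((q[:,:2]*1000).astype(np.float32));print(tag,s[i],np.median(q[:,2]),q.mean(0),r)
```

```text
w2 [ 71 240  39  47 729] 0.01469278611680661 [ 0.45407305 -0.04757609  0.01464882] ((454.3901672363281, -48.60029220581055), (21.76624298095703, 84.73524475097656), 28.82866859436035)
top0 [265 222  32  22 281] 0.014710337509108096 [ 0.45359963 -0.04976062  0.01487199] ((453.7376708984375, -49.60947799682617), (21.432621002197266, 83.70413208007812), 28.739215850830078)
```

Request:
servo_tool(
  targets=[
    {"x": 0.5,"y": -5,"z": 0,"wx": 0,"wy": 0,"wz": -6},
    {"x": 1,"y": -11,"z": -1,"wx": 0,"wy": 0,"wz": -12},
    {"x": 1.5,"y": -17,"z": -3,"wx": 0,"wy": 0,"wz": -18},
    {"x": 2,"y": -23,"z": -6,"wx": 0,"wy": 0,"wz": -24},
    {"x": 2.5,"y": -28,"z": -10,"wx": 0,"wy": 0,"wz": -30},
    {"x": 3,"y": -33.2,"z": -15,"wx": 0,"wy": 0,"wz": -37},
    {"x": 3,"y": -33.2,"z": -18,"wx": 0,"wy": 0,"wz": -37},
    {"x": 3,"y": -33.2,"z": -18,"wx": 0,"wy": 0,"wz": -37},
  ],
  grip=1,
)

```text
time: 2.25
ee_pos: [0.4496, -0.0476, 0.1478]
orientation: [0.506, 0.862, -0.002, -0.004]
force: [0.2, 0.7, 0.6]
width: 0.0859
```

Run:
```python
from h import *
s=state();print(s['time'],s['q'].round(3),s['ee_pos'],Rn.from_quat(s['orientation']).as_matrix().round(3),s['force'])
snap('wrist','w3')
for tag in('w3',):
    z=load(tag);P=pts(z);hsv=cv2.cvtColor(z['p'],cv2.COLOR_BGR2HSV)
    m=(hsv[...,0]<10)&(hsv[...,1]>60)&(hsv[...,2]>150)&(np.hypot(P[...,0]-.454,P[...,1]+.05)<.06)
    n,l,s,c=cv2.connectedComponentsWithStats(m.astype(np.uint8));i=1+s[1:,4].argmax()
    q=P[l==i];q=q[q[:,2]>np.median(q[:,2])-.004]
    r=cv2.minAreaRect((q[:,:2]*1000).astype(np.float32));print(tag,s[i],np.median(q[:,2]),q.mean(0),r)
```

```text
2.25 [-0.388  0.201  0.527  1.901 -0.114  1.079  0.694] [ 0.44958431 -0.0475875   0.14777842] [[-0.487  0.873 -0.01 ]
 [ 0.873  0.487  0.001]
 [ 0.005 -0.008 -1.   ]] [0.15682269 0.74112521 0.60904891]
w3 [ 273  147   27   96 2451] 0.014728614943379788 [ 0.45357424 -0.04721231  0.01471049] ((454.6487731933594, -48.76937484741211), (21.46927833557129, 83.98484802246094), 28.834928512573242)
```

View pics/w3.png

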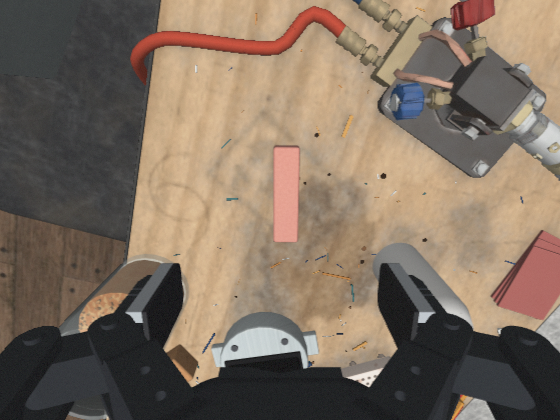

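Request:
servo_tool(
  targets=[
    {"x": 0.5,"y": -0.1,"z": -4,"wx": 0,"wy": 0,"wz": 0},
    {"x": 0.5,"y": -0.1,"z": -8,"wx": 0,"wy": 0,"wz": 0},
    {"x": 0.5,"y": -0.1,"z": -12,"wx": 0,"wy": 0,"wz": 0},
    {"x": 0.5,"y": -0.1,"z": -14.3,"wx": 0,"wy": 0,"wz": 0},
    {"x": 0.5,"y": -0.1,"z": -14.3,"wx": 0,"wy": 0,"wz": 0},
    {"x": 0.5,"y": -0.1,"z": -14.3,"wx": 0,"wy": 0,"wz": 0},
  ],
  grip=1,
)

```text
time: 3.05
ee_pos: [0.4592, -0.0465, 0.0087]
orientation: [0.504, 0.863, 0.001, -0.001]
force: [-0.3, -1.5, 0.2]
width: 0.0853
```

Request:
servo_tool(
  targets=[
    {"x": -0.4,"y": -0.2,"z": -0.5,"wx": 0,"wy": 0,"wz": 0},
    {"x": -0.4,"y": -0.2,"z": -0.5,"wx": 0,"wy": 0,"wz": 0},
  ],
  grip=1,
)

```text
time: 3.3
ee_pos: [0.4555, -0.0484, 0.0044]
orientation: [0.504, 0.863, 0.001, -0.0]
force: [0.6, 0.1, -0.7]
width: 0.0852
```

Request:
servo_tool(
  targets=[
    {"x": 0,"y": 0,"z": 0,"wx": 0,"wy": 0,"wz": 0},
    {"x": 0,"y": 0,"z": 0,"wx": 0,"wy": 0,"wz": 0},
    {"x": 0,"y": 0,"z": 0,"wx": 0,"wy": 0,"wz": 0},
    {"x": 0,"y": 0,"z": 0,"wx": 0,"wy": 0,"wz": 0},
    {"x": 0,"y": 0,"z": 0,"wx": 0,"wy": 0,"wz": 0},
    {"x": 0,"y": 0,"z": 0,"wx": 0,"wy": 0,"wz": 0},
  ],
  grip=-1,
)

```text
time: 4.05
ee_pos: [0.4557, -0.0485, 0.0047]
orientation: [0.504, 0.863, 0.001, -0.0]
force: [-0.2, -0.8, 4.0]
width: 0.02
```

```bash
cat > goal.py <<'E'
from h import *
C=np.array([.4483,.2741,.1756]); tilt,az,dr=np.radians([30,9.4,23])
n=np.array([-np.sin(tilt)*np.cos(az),-np.sin(tilt)*np.sin(az),np.cos(tilt)])
Y=np.cross([0,0,1],-n);Y/=np.linalg.norm(Y);X=np.cross(Y,n)
def G(a,s=1):  # tool x along slot dir turned by a deg
    t=dr+np.radians(a); xs=s*(np.cos(t)*X+np.sin(t)*Y); return np.c_[xs,np.cross(-n,xs),-n]
def delta(pos,Rm):
    s=state();R0=Rn.from_quat(s['orientation']).as_matrix();w=np.degrees(Rn.from_matrix(Rm@R0.T).as_rotvec())
    print('dxyz cm',((pos-s['ee_pos'])*100).round(2),'w',w.round(1),'|w|',np.linalg.norm(w).round(1)); return w
def err(s=None):
    s=s or state(); v=s['ee_pos']-C; R0=Rn.from_quat(s['orientation']).as_matrix()
    xs=np.cos(dr)*X+np.sin(dr)*Y; ys=np.cross(n,xs)
    print('t',s['time'],'along n mm',(v@n*1e3).round(2),'slot x',(v@xs*1e3).round(2),'slot y',(v@ys*1e3).round(2),'q',s['q'].round(2),'F',s['force'].round(1),'w',s['width'])
    w=np.degrees(Rn.from_matrix(G(0).T@R0).as_rotvec());print(' rot err in tool axes',w.round(2))
    print('F tool',(R0.T@s['force']).round(1))
E
python3 - <<'E'
from goal import *
for s in(1,-1): delta(C+.10*n,G(0,s))
print(n,X,Y,G(0))
E
```

```text
dxyz cm [-5.68 31.44 25.75] w [ 26.3 -19.8 -84.9] |w| 91.0
dxyz cm [-5.68 31.44 25.75] w [-20.3 -26.8  90.6] |w| 96.6
[-0.49328608 -0.08166298  0.8660254 ] [0.85439655 0.14144443 0.5       ] [-0.16332596  0.98657216  0.        ] [[ 0.72265964  0.48418167  0.49328608]
 [ 0.51568474 -0.85287772  0.08166298]
 [ 0.46025243  0.19536556 -0.8660254 ]]
```

Request:
servo_tool(
  targets=[
    {"x": 0,"y": 0,"z": 3,"wx": 0,"wy": 0,"wz": 0},
    {"x": 0,"y": 0,"z": 8,"wx": 0,"wy": 0,"wz": 0},
    {"x": 0,"y": 2,"z": 14,"wx": 0,"wy": 0,"wz": 0},
    {"x": -1,"y": 6,"z": 20,"wx": 0,"wy": 0,"wz": 0},
    {"x": -2,"y": 11,"z": 25,"wx": 0,"wy": 0,"wz": 0},
    {"x": -3,"y": 16,"z": 28,"wx": 0,"wy": 0,"wz": 0},
    {"x": -4,"y": 22,"z": 29,"wx": 0,"wy": 0,"wz": 0},
    {"x": -4,"y": 22,"z": 29,"wx": 0,"wy": 0,"wz": 0},
  ],
  grip=-1,
)

```text
time: 5.05
ee_pos: [0.4143, 0.177, 0.2952]
orientation: [0.5, 0.866, 0.003, -0.001]
force: [0.8, -0.1, -0.4]
width: 0.0199
```

Run:
```python
from goal import *
for s in(1,-1): delta(C+.10*n,G(0,s))
err()
```

```text
dxyz cm [-1.54  8.89 -3.3 ] w [ 26.3 -19.5 -85.4] |w| 91.5
dxyz cm [-1.54  8.89 -3.3 ] w [-20.3 -26.9  90.1] |w| 96.2
t 5.05 along n mm 128.25 slot x -19.57 slot y -89.73 q [-0.76  0.07  0.35  1.65 -0.03  1.42  0.11] F [ 0.8 -0.1 -0.4] w 0.019911168798264295
 rot err in tool axes [ 30.36 -12.71 -85.32]
F tool [-0.5  0.6  0.4]
```

Request:
servo_tool(
  targets=[
    {"x": 0,"y": 1,"z": 2,"wx": 2.9,"wy": -2.1,"wz": -9.3},
    {"x": -0.5,"y": 2,"z": 3,"wx": 5.7,"wy": -4.3,"wz": -18.7},
    {"x": -0.5,"y": 4,"z": 3,"wx": 8.6,"wy": -6.4,"wz": -28},
    {"x": -1,"y": 6,"z": 2,"wx": 11.5,"wy": -8.5,"wz": -37.3},
    {"x": -1,"y": 7,"z": 0,"wx": 14.4,"wy": -10.6,"wz": -46.6},
    {"x": -1.5,"y": 8,"z": -2,"wx": 17.2,"wy": -12.8,"wz": -56},
    {"x": -1.5,"y": 8.9,"z": -3.3,"wx": 20.1,"wy": -14.9,"wz": -65.2},
    {"x": -1.5,"y": 8.9,"z": -3.3,"wx": 23,"wy": -17,"wz": -74.6},
  ],
  grip=-1,
)

```text
time: 6.05
ee_pos: [0.3982, 0.2644, 0.2594]
orientation: [0.903, 0.361, 0.229, 0.028]
force: [-0.1, 0.8, -0.7]
width: 0.0198
```

Run:
```python
from goal import *
for s in(1,): delta(C+.08*n,G(0,s))
err()
```

```text
dxyz cm [ 1.07  0.31 -1.45] w [  3.4  -2.7 -10.5] |w| 11.4
t 6.05 along n mm 98.07 slot x -2.66 slot y -0.31 q [-0.82 -0.15  0.02  2.04  0.31  0.87 -1.77] F [-0.1  0.8 -0.7] w 0.019821238612072932
 rot err in tool axes [  3.78  -1.85 -10.55]
F tool [ 0.2 -0.8  0.7]
```

Request:
servo_tool(
  targets=[
    {"x": 0.5,"y": 0.1,"z": -0.6,"wx": 2,"wy": -1.6,"wz": -6},
    {"x": 1.1,"y": 0.3,"z": -1.4,"wx": 3.4,"wy": -2.7,"wz": -10.5},
    {"x": 1.1,"y": 0.3,"z": -1.4,"wx": 3.4,"wy": -2.7,"wz": -10.5},
    {"x": 1.1,"y": 0.3,"z": -1.4,"wx": 3.4,"wy": -2.7,"wz": -10.5},
  ],
  grip=-1,
)

```text
time: 6.55
ee_pos: [0.4094, 0.2667, 0.2452]
orientation: [0.928, 0.27, 0.257, 0.031]
force: [-0.5, -0.1, -1.4]
width: 0.02
```

Run:
```python
from goal import *
delta(C+.0*n,G(0,1)); delta(C-.03*n,G(0,1))
err()
snap('wrist','w4');snap('side','s4')
```

```text
dxyz cm [ 3.89  0.74 -6.96] w [ 0. -0. -0.] |w| 0.0
dxyz cm [ 5.37  0.99 -9.55] w [ 0. -0. -0.] |w| 0.0
t 6.55 along n mm 80.05 slot x 0.05 slot y -1.05 q [-0.79 -0.12 -0.05  2.08  0.44  0.81 -2.1 ] F [-0.5 -0.1 -1.4] w 0.020037645883151763
 rot err in tool axes [-0.01 -0.02 -0.01]
F tool [-1.  -0.4  0.9]
```

View pics/w4.png

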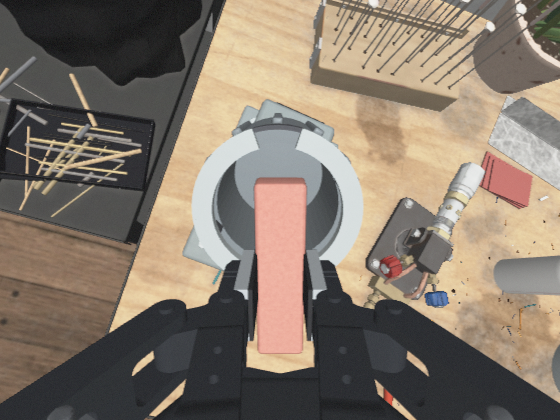

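View pics/s4.png

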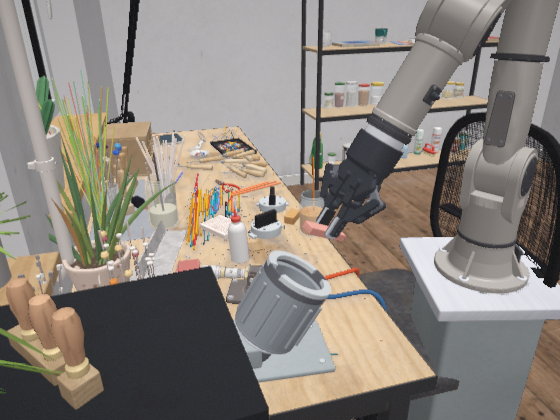

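Request:
servo_tool(
  targets=[
    {"x": 1.3,"y": 0.3,"z": -2.3,"wx": 0,"wy": 0,"wz": 0},
    {"x": 2.6,"y": 0.6,"z": -4.6,"wx": 0,"wy": 0,"wz": 0},
    {"x": 3.5,"y": 0.7,"z": -6.2,"wx": 0,"wy": 0,"wz": 0},
    {"x": 3.9,"y": 0.7,"z": -7,"wx": 0,"wy": 0,"wz": 0},
    {"x": 3.9,"y": 0.7,"z": -7,"wx": 0,"wy": 0,"wz": 0},
  ],
  grip=-1,
)

```text
time: 7.28
ee_pos: [0.4486, 0.2737, 0.1756]
orientation: [0.928, 0.269, 0.257, 0.031]
force: [0.2, 1.0, -0.2]
width: 0.0199
```

Run:
```python
from goal import *
delta(C-.028*n,G(0,1))
err()
```

```text
dxyz cm [ 1.35  0.27 -2.42] w [-0.  0.  0.] |w| 0.0
t 7.275 along n mm -0.16 slot x 0.02 slot y -0.47 q [-0.76  0.03 -0.02  2.13  0.53  0.61 -2.17] F [ 0.2  1.  -0.2] w 0.01987500564139568
 rot err in tool axes [-0.02  0.01  0.04]
F tool [ 0.5 -0.9  0.4]
```

Request:
servo_tool(
  targets=[
    {"x": 0.5,"y": 0.1,"z": -0.9,"wx": 0,"wy": 0,"wz": 0},
    {"x": 1,"y": 0.2,"z": -1.8,"wx": 0,"wy": 0,"wz": 0},
    {"x": 1.4,"y": 0.2,"z": -2.4,"wx": 0,"wy": 0,"wz": 0},
    {"x": 1.4,"y": 0.2,"z": -2.4,"wx": 0,"wy": 0,"wz": 0},
  ],
  grip=-1,
)

```text
time: 7.78
ee_pos: [0.4626, 0.2752, 0.1507]
orientation: [0.928, 0.269, 0.256, 0.031]
force: [0.1, 0.3, -0.4]
width: 0.02
```

Request:
servo_tool(
  targets=[
    {"x": 0,"y": 0,"z": 0,"wx": 0,"wy": 0,"wz": 0},
    {"x": 0,"y": 0,"z": 0,"wx": 0,"wy": 0,"wz": 0},
    {"x": 0,"y": 0,"z": 0,"wx": 0,"wy": 0,"wz": 0},
  ],
  grip=-0.25,
)

```text
time: 8.15
ee_pos: [0.4627, 0.2754, 0.1511]
orientation: [0.928, 0.269, 0.257, 0.031]
force: [-0.5, 1.0, -0.5]
width: 0.0322
```

Request:
servo_tool(
  targets=[
    {"x": -1,"y": -0.2,"z": 1.8,"wx": 0,"wy": 0,"wz": 0},
    {"x": -2.5,"y": -0.4,"z": 4.5,"wx": 0,"wy": 0,"wz": 0},
    {"x": -4.5,"y": -0.7,"z": 8,"wx": 0,"wy": 0,"wz": 0},
    {"x": -6,"y": -1,"z": 10.5,"wx": 0,"wy": 0,"wz": 0},
    {"x": -6.5,"y": -1.1,"z": 11.5,"wx": 0,"wy": 0,"wz": 0},
  ],
  grip=-0.25,
)

```text
time: 8.78
ee_pos: [0.3976, 0.2652, 0.2683]
orientation: [0.927, 0.269, 0.258, 0.03]
force: [0.9, 1.2, 0.4]
width: 0.0318
```

```bash
python3 - <<'E'
from goal import *
err()
snap('wrist','w5');
E
python3 rim.py w5
```

```text
t 8.775 along n mm 105.98 slot x 1.47 slot y -1.12 q [-0.8  -0.16 -0.07  2.06  0.42  0.87 -2.09] F [0.9 1.2 0.4] w 0.031783447581322496
 rot err in tool axes [0.02 0.19 0.05]
F tool [ 1.4 -0.5  0.2]
w5 5887 n [-0.4939 -0.0818  0.8656] tilt 30.04 az 9.4 c [0.448  0.2749 0.1756] 60.33243942260742
 gaps [-172. -170. -168. -166. -164. -162. -160. -158. -156. -154. -152. -150.
 -148. -146. -144. -120.    8.   10.   12.   14.   16.   18.   20.   22.
   24.   26.   28.   30.   32.   34.   36.  162.  164.  166.  168.  170.]
```

View pics/w5.png

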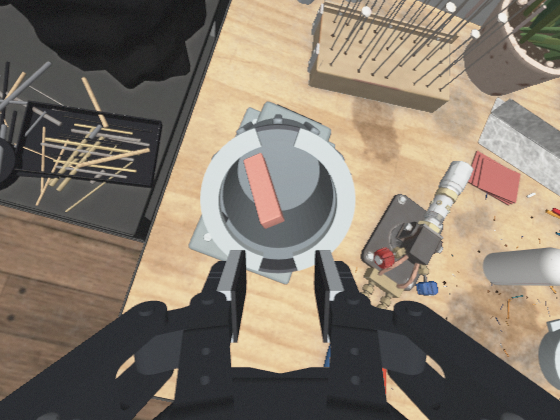

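Run:
```python
from goal import *
z=load('w5');P=pts(z);hsv=cv2.cvtColor(z['p'],cv2.COLOR_BGR2HSV)
m=(hsv[...,0]<10)&(hsv[...,1]>60)&(hsv[...,2]>120)&(np.linalg.norm(P-C,axis=-1)<.15);m[240:]=0
a=(P[m]-C)@n;print('stone depth range',a.min(),a.max(),m.sum())
def down(az):
    a=np.radians(az);x=np.array([np.cos(a),np.sin(a),0]);return np.c_[x,np.cross([0,0,-1],x),[0,0,-1]]
w=delta(np.array([.505,-.195,.20]),down(39)); print(down(39))
```

```text
stone depth range -0.11615827835198987 -0.04946872828487262 1581
dxyz cm [ 10.73 -46.04  -6.87] w [-6.8 29.4  6.5] |w| 30.9
[[ 0.77714596  0.62932039  0.        ]
 [ 0.62932039 -0.77714596  0.        ]
 [ 0.          0.         -1.        ]]
```

Request:
servo_tool(
  targets=[
    {"x": -0.5,"y": -3,"z": 3,"wx": -1,"wy": 4,"wz": 1},
    {"x": 1,"y": -8,"z": 5,"wx": -2,"wy": 9,"wz": 2},
    {"x": 3,"y": -14,"z": 5,"wx": -3,"wy": 14,"wz": 3},
    {"x": 5,"y": -20,"z": 5,"wx": -4,"wy": 19,"wz": 4},
    {"x": 7,"y": -26,"z": 4,"wx": -5.5,"wy": 24,"wz": 5},
    {"x": 8.5,"y": -32,"z": 3,"wx": -6.8,"wy": 29.4,"wz": 6.5},
    {"x": 9.5,"y": -38,"z": 1,"wx": -6.8,"wy": 29.4,"wz": 6.5},
    {"x": 10.3,"y": -43,"z": -2,"wx": -6.8,"wy": 29.4,"wz": 6.5},
  ],
  grip=1,
)

```text
time: 9.82
ee_pos: [0.5015, -0.167, 0.2477]
orientation: [0.943, 0.334, -0.0, 0.002]
force: [1.3, 0.2, -0.5]
width: 0.0856
```

```bash
cat > cap.py <<'E'
from goal import *
def down(az):
    a=np.radians(az);x=np.array([np.cos(a),np.sin(a),0]);return np.c_[x,np.cross([0,0,-1],x),[0,0,-1]]
def bar(tag,c=(.515,-.2)):
    z=load(tag);P=pts(z)
    m=(z['p'].max(-1)<75)&(P[...,2]>.045)&(P[...,2]<.07)&(np.hypot(P[...,0]-c[0],P[...,1]-c[1])<.06)
    q=P[m];zt=np.median(q[q[:,2]>np.percentile(q[:,2],60)][:,2]);q=q[abs(q[:,2]-zt)<.003]
    print(tag,'bar',m.sum(),zt,cv2.minAreaRect((q[:,:2]*1000).astype(np.float32)),q.mean(0))
    e=(z['d']>0)&(abs(P[...,2]-.026)<.004)&(np.hypot(P[...,0]-c[0],P[...,1]-c[1])<.056)&(z['p'].min(-1)>90)
    q=P[e]; print('disc',e.sum(),q[:,2].mean() if len(q) else 0,cv2.minEnclosingCircle((q[:,:2]*1000).astype(np.float32)) if len(q) else 0)
E
python3 - <<'E'
from cap import *
s=state();print(s['time'],s['q'].round(2),s['ee_pos'])
snap('wrist','w6'); bar('w6'); bar('top0'); bar('side0')
delta(np.array([.515,-.202,.12]),down(39))
E
```

```text
9.825 [-0.28  0.3   0.74  1.56 -0.2   1.35 -0.41] [ 0.50153118 -0.16700347  0.24770121]
w6 bar 980 0.062147898091194864 ((517.0261840820312, -202.53985595703125), (68.48445129394531, 13.914190292358398), 38.327571868896484) [ 0.51837727 -0.2014314   0.06149102]
disc 3217 0.02681202447034708 ((516.9208984375, -202.5590057373047), 42.804901123046875)
top0 bar 163 0.06266337306733885 ((514.677734375, -203.33200073242188), (65.79317474365234, 12.695560455322266), 38.39781951904297) [ 0.51494188 -0.2031422   0.06192087]
disc 531 0.026677163004200588 ((516.473876953125, -202.98489379882812), 42.99630355834961)
side0 bar 129 0.059780206933824555 ((515.237548828125, -197.5310821533203), (65.98252868652344, 11.67129898071289), 37.3757209777832) [ 0.51577968 -0.1971001   0.05977903]
disc 191 0.02588614525135007 ((516.1683959960938, -201.51258850097656), 43.9456787109375)
dxyz cm [  1.8   -2.57 -12.31] w [ 0.6 -0.5  0.8] |w| 1.1
```

View pics/w6.png

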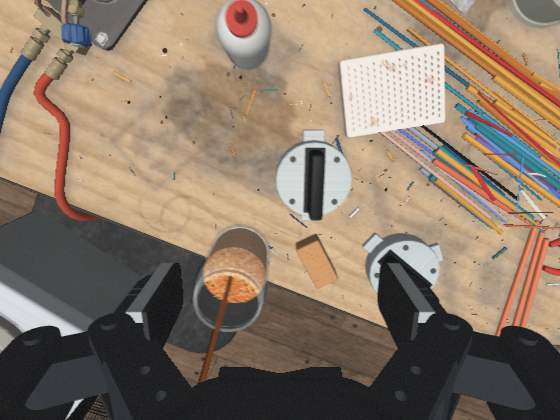

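Run:
```python
from cap import *
for t in('w6','top0'):
    z=load(t);P=pts(z)
    m=(z['d']>0)&(P[...,2]>.14)&(P[...,2]<.225)&(np.hypot(P[...,0]-.385,P[...,1]+.194)<.06)
    q=P[m];print(t,len(q)); 
    for lo in np.arange(.14,.225,.02):
        k=q[(q[:,2]>=lo)&(q[:,2]<lo+.02)]
        if len(k): print(lo,len(k),k.mean(0))
delta(np.array([.5165,-.2026,.08]),down(38.4)); delta(np.array([.5165,-.2026,.03]),down(38.4))
```

```text
w6 453
0.14 87 [ 0.3885644  -0.19139276  0.14998836]
0.16 103 [ 0.38918947 -0.19113174  0.17013456]
0.18 136 [ 0.38982427 -0.19108751  0.19029841]
0.19999999999999998 127 [ 0.390278   -0.19082617  0.20799728]
top0 16
0.14 4 [ 0.38617495 -0.19066795  0.15083508]
0.16 2 [ 0.38642216 -0.1901417   0.17549054]
0.18 3 [ 0.38709974 -0.19081498  0.18676236]
0.19999999999999998 4 [ 0.38773482 -0.19097742  0.21259423]
0.21999999999999997 3 [ 0.38856383 -0.19072304  0.22323333]
dxyz cm [  1.95  -2.63 -16.31] w [ 0.6 -0.5  0.2] |w| 0.8
dxyz cm [  1.95  -2.63 -21.31] w [ 0.6 -0.5  0.2] |w| 0.8
```

Request:
servo_tool(
  targets=[
    {"x": 1,"y": -1.5,"z": -4,"wx": 0.3,"wy": -0.3,"wz": 0.2},
    {"x": 1.9,"y": -2.6,"z": -8,"wx": 0.6,"wy": -0.5,"wz": 0.2},
    {"x": 1.9,"y": -2.6,"z": -12,"wx": 0.6,"wy": -0.5,"wz": 0.2},
    {"x": 1.9,"y": -2.6,"z": -15,"wx": 0.6,"wy": -0.5,"wz": 0.2},
    {"x": 1.9,"y": -2.6,"z": -15,"wx": 0.6,"wy": -0.5,"wz": 0.2},
  ],
  grip=1,
)

```text
time: 10.5
ee_pos: [0.5131, -0.2014, 0.0896]
orientation: [0.944, 0.329, -0.003, -0.002]
force: [0.3, -0.4, -0.6]
width: 0.0856
```

Run:
```python
from cap import *
s=state();print(s['time'],s['q'].round(2),s['ee_pos'],s['force'])
snap('wrist','w7'); bar('w7')
delta(np.array([.5166,-.2026,.032]),down(38.4))
```

```text
10.5 [-0.15  0.51  0.68  1.72 -0.36  1.05 -0.25] [ 0.51314006 -0.20137272  0.08963502] [ 0.33074148 -0.35759136 -0.61783904]
w7 bar 2964 0.06208031851133005 ((517.4649658203125, -202.70030212402344), (68.84381103515625, 13.894416809082031), 38.738101959228516) [ 0.51932689 -0.20114684  0.06147148]
disc 8538 0.026706565610449238 ((517.0336303710938, -202.57620239257812), 42.9929313659668)
dxyz cm [ 0.17 -0.04 -5.97] w [ 0.  -0.2 -0. ] |w| 0.2
```

View pics/w7.png

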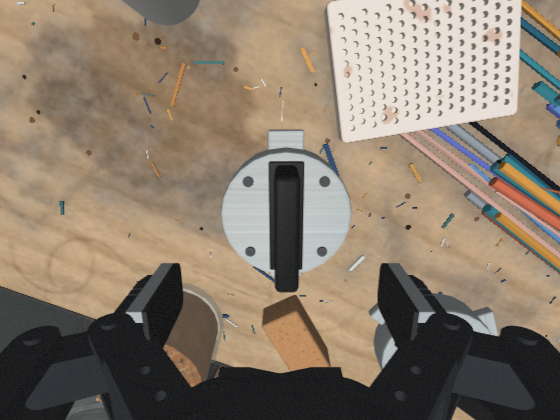

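Request:
servo_tool(
  targets=[
    {"x": 0.2,"y": 0,"z": -2.5,"wx": 0,"wy": -0.2,"wz": 0},
    {"x": 0.2,"y": 0,"z": -5,"wx": 0,"wy": -0.2,"wz": 0},
    {"x": 0.2,"y": 0,"z": -5.9,"wx": 0,"wy": -0.2,"wz": 0},
    {"x": 0.2,"y": 0,"z": -5.9,"wx": 0,"wy": -0.2,"wz": 0},
    {"x": 0.2,"y": 0,"z": -5.9,"wx": 0,"wy": -0.2,"wz": 0},
  ],
  grip=1,
)

```text
time: 11.18
ee_pos: [0.518, -0.2029, 0.0342]
orientation: [0.944, 0.329, 0.001, 0.001]
force: [-0.3, 0.6, 0.7]
width: 0.0853
```

Run:
```python
from cap import *
s=state();print(s['time'],s['q'].round(2),s['ee_pos'],s['force'])
delta(np.array([.517,-.2026,.031]),down(38.5))
```

```text
11.175 [-0.12  0.58  0.64  1.76 -0.42  0.93 -0.2 ] [ 0.51800381 -0.20286925  0.03419982] [-0.28279734  0.62548536  0.69940316]
dxyz cm [-0.1   0.03 -0.32] w [0.1 0.2 0.1] |w| 0.2
```

Request:
servo_tool(
  targets=[
    {"x": -0.1,"y": 0,"z": -0.3,"wx": 0,"wy": 0,"wz": 0},
    {"x": -0.1,"y": 0,"z": -0.3,"wx": 0,"wy": 0,"wz": 0},
  ],
  grip=1,
)

```text
time: 11.42
ee_pos: [0.5172, -0.2031, 0.0316]
orientation: [0.944, 0.329, 0.001, 0.001]
force: [0.1, 0.8, 0.3]
width: 0.0855
```

Request:
servo_tool(
  targets=[
    {"x": 0,"y": 0,"z": 0,"wx": 0,"wy": 0,"wz": 0},
    {"x": 0,"y": 0,"z": 0,"wx": 0,"wy": 0,"wz": 0},
    {"x": 0,"y": 0,"z": 0,"wx": 0,"wy": 0,"wz": 0},
    {"x": 0,"y": 0,"z": 0,"wx": 0,"wy": 0,"wz": 0},
    {"x": 0,"y": 0,"z": 0,"wx": 0,"wy": 0,"wz": 0},
    {"x": 0,"y": 0,"z": 0,"wx": 0,"wy": 0,"wz": 0},
    {"x": 0,"y": 0,"z": 0,"wx": 0,"wy": 0,"wz": 0},
  ],
  grip=-1,
)

```text
time: 12.3
ee_pos: [0.5173, -0.2031, 0.0318]
orientation: [0.944, 0.329, 0.002, 0.002]
force: [0.5, -0.5, 1.4]
width: 0.0128
```

Run:
```python
from cap import *
s=state();print(s['time'],s['q'].round(2),s['ee_pos'],s['force'],s['wrist_torque'],s['width'],Rn.from_quat(s['orientation']).as_matrix().round(4))
snap('wrist','w8'); bar('w8',(.517,-.2026))
```

```text
12.3 [-0.11  0.58  0.64  1.77 -0.42  0.93 -0.2 ] [ 0.51733515 -0.20307701  0.03175255] [ 0.47934029 -0.51595683  1.36288103] [0.06528043 0.00865856 0.00520006] 0.012780258562853745 [[ 0.7836  0.6212  0.004 ]
 [ 0.6212 -0.7836 -0.0019]
 [ 0.002   0.004  -1.    ]]
w8 bar 7022 0.062179365280101165 ((517.093505859375, -201.11195373535156), (68.1483154296875, 37.65797424316406), 19.068952560424805) [ 0.52053802 -0.20070698  0.06150881]
disc 10437 0.026686795161869375 ((517.9284057617188, -202.7745361328125), 42.78653335571289)
```

View pics/w8.png

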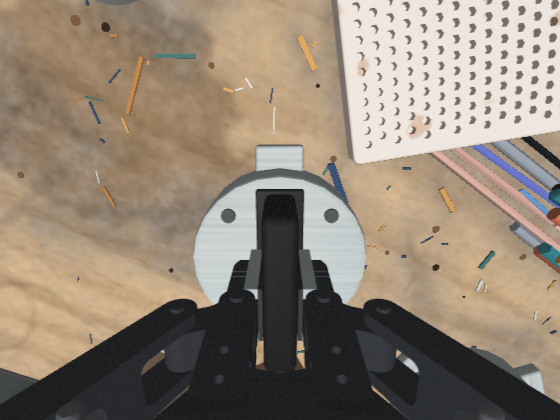

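Request:
servo_tool(
  targets=[
    {"x": 0,"y": 0,"z": 2,"wx": 0,"wy": 0,"wz": 0},
    {"x": 0,"y": 0,"z": 6,"wx": 0,"wy": 0,"wz": 0},
    {"x": 0,"y": 0,"z": 11,"wx": 0,"wy": 0,"wz": 0},
    {"x": 0,"y": 0,"z": 16,"wx": 0,"wy": 0,"wz": 0},
    {"x": 0,"y": 1,"z": 21,"wx": 0,"wy": 0,"wz": 0},
    {"x": -1,"y": 4,"z": 26,"wx": 0,"wy": 0,"wz": 9},
    {"x": -2,"y": 8,"z": 29,"wx": 0,"wy": 0,"wz": 18},
    {"x": -3,"y": 13,"z": 31,"wx": 0,"wy": 0,"wz": 27},
  ],
  grip=-1,
)

```text
time: 13.35
ee_pos: [0.4868, -0.0732, 0.3427]
orientation: [0.841, 0.541, 0.002, 0.002]
force: [0.6, 0.9, -3.0]
width: 0.0131
```

Request:
servo_tool(
  targets=[
    {"x": -1,"y": 5,"z": 0,"wx": 0,"wy": 0,"wz": 9},
    {"x": -2,"y": 10,"z": 0,"wx": 0,"wy": 0,"wz": 18},
    {"x": -3,"y": 15,"z": 0,"wx": 0,"wy": 0,"wz": 27},
    {"x": -4,"y": 19,"z": 0,"wx": 0,"wy": 0,"wz": 36},
    {"x": -5,"y": 23,"z": 0,"wx": 0,"wy": 0,"wz": 45},
    {"x": -6,"y": 26,"z": 0,"wx": 0,"wy": 0,"wz": 54},
    {"x": -7,"y": 29,"z": 0,"wx": 0,"wy": 0,"wz": 63},
    {"x": -8,"y": 32,"z": 0,"wx": 0,"wy": 0,"wz": 72},
  ],
  grip=-1,
)

```text
time: 14.35
ee_pos: [0.4058, 0.2472, 0.3415]
orientation: [0.36, 0.933, 0.002, -0.001]
force: [-0.6, 0.5, -1.6]
width: 0.0129
```

Run:
```python
from cap import *
delta(C+.11*n,G(0,-1)); err()
```

```text
dxyz cm [-1.18  1.79 -7.06] w [-15.2 -28.6  72.7] |w| 79.6
t 14.35 along n mm 166.8 slot x 31.79 slot y -34.74 q [-0.8   0.12  0.25  1.49 -0.03  1.54  0.28] F [-0.6  0.5 -1.6] w 0.012918443851428242
 rot err in tool axes [  33.53   -8.32 -102.64]
F tool [ 0.8 -0.1  1.6]
```

Request:
servo_tool(
  targets=[
    {"x": -0.3,"y": 0.4,"z": 0,"wx": -1.9,"wy": -3.6,"wz": 9.1},
    {"x": -0.6,"y": 0.8,"z": 0,"wx": -3.8,"wy": -7.1,"wz": 18.2},
    {"x": -0.9,"y": 1.2,"z": -1,"wx": -5.7,"wy": -10.7,"wz": 27.3},
    {"x": -1.2,"y": 1.8,"z": -2,"wx": -7.6,"wy": -14.3,"wz": 36.4},
    {"x": -1.2,"y": 1.8,"z": -3.5,"wx": -9.5,"wy": -17.9,"wz": 45.4},
    {"x": -1.2,"y": 1.8,"z": -5,"wx": -11.4,"wy": -21.4,"wz": 54.5},
    {"x": -1.2,"y": 1.8,"z": -6.5,"wx": -13.3,"wy": -25,"wz": 63.6},
    {"x": -1.2,"y": 1.8,"z": -7,"wx": -15.2,"wy": -28.6,"wz": 72.7},
  ],
  grip=-1,
)

```text
time: 15.35
ee_pos: [0.3922, 0.2638, 0.2684]
orientation: [-0.272, 0.927, -0.032, 0.255]
force: [0.5, -0.2, -2.5]
width: 0.0129
```

Run:
```python
from cap import *
delta(C+.06*n,G(0,-1)); err()
snap('wrist','w9')
```

```text
dxyz cm [ 2.65  0.54 -4.08] w [ 0.3 -0.1 -0.3] |w| 0.4
t 15.35 along n mm 108.89 slot x -3.2 slot y 0.24 q [-0.98 -0.17  0.08  2.06  0.46  0.9   1.02] F [ 0.5 -0.2 -2.5] w 0.012874802156439684
 rot err in tool axes [-2.8000e-01  2.0000e-02  1.7966e+02]
F tool [0.9 0.1 2.4]
```

View pics/w9.png

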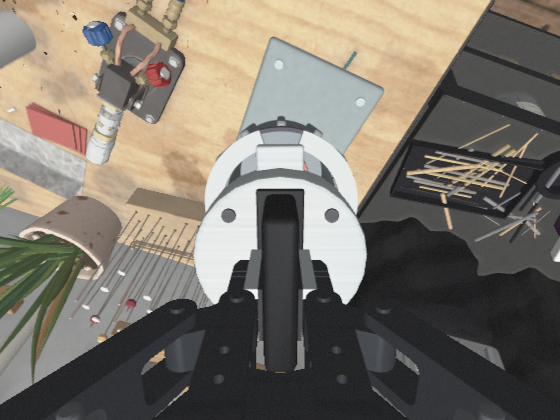

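```bash
cat > inhand.py <<'E'
from cap import *
def inhand(tag,R0,p0):
    z=load(tag);P=(pts(z)-p0)@R0
    m=(abs(P[...,2]-.006)<.005)&(np.hypot(P[...,0],P[...,1])<.048)&(z['p'].min(-1)>110)
    q=P[m];co=np.polyfit(q[:,0],q[:,2],1);print('disc',m.sum(),'z med',np.median(q[:,2]),'slope deg',np.degrees(np.arctan(co[0])))
    # circle fit on outer boundary
    ang=np.arctan2(q[:,1],q[:,0]);b=[]
    for a in np.arange(-90,91,6):
        k=abs(np.degrees(ang)-a)<3
        if k.sum()>10:
            i=np.hypot(q[k,0],q[k,1]).argmax();b.append(q[k][i][:2])
    b=np.array(b);A=np.c_[2*b,np.ones(len(b))];s=np.linalg.lstsq(A,(b**2).sum(1),rcond=None)[0];print('centre tool xy mm',s[:2]*1e3,'r',np.sqrt(s[2]+s[0]**2+s[1]**2)*1e3)
    l=(abs(P[...,2]-.024)<.005)&(P[...,0]>.044)&(P[...,0]<.058)&(abs(P[...,1])<.03)
    q=P[l]
    if len(q)>20: print('lug n',len(q),'z',np.median(q[:,2]),'y range',np.percentile(q[:,1],[1,99]),'x max',q[:,0].max())
E
python3 - <<'E'
from inhand import *
s=state();R0=Rn.from_quat(s['orientation']).as_matrix()
snap('wrist','w10'); inhand('w10',R0,s['ee_pos'])
E
python3 rim.py w10
```

```text
disc 10325 z med 0.005112701901299572 slope deg 0.2098426072435088
centre tool xy mm [-0.63707404 -0.91787486] r 42.74367738073699
lug n 996 z 0.023217723949709543 y range [-0.0125096   0.01086098] x max 0.05371102976164902
w10 2894 n [-0.4931 -0.0813  0.8662] tilt 29.98 az 9.36 c [0.4486 0.2742 0.1759] 60.18040466308594
 gaps [-174. -172. -170. -168. -166. -164. -162. -160. -158. -156. -154. -152.
 -150. -148. -146. -144.  -74.  -72.  -70.  -68.  -66.  -64.  -62.  -60.
  -58.  -56.  -54.  -52.  -50.  -48.  -46.  -44.  -42.  -40.  -38.  -36.
  -34.  -32.  -30.  -28.  -26.  -24.  -22.  -20.  -18.  -16.  -14.  -12.
  -10.   -8.   -6.   -4.   -2.    0.    2.    4.    6.    8.   10.   12.
   14.   16.   18.   20.   22.   24.   26.   28.   30.   32.   34.   36.
   38.   40.   42.   44.   46.   48.   50.   52.   54.   56.   58.   60.
   62.   64.   66.   68.   70.   72.   74.   76.   78.   80.   82.   84.
   86.   88.   90.   92.   94.   96.   98.  100.  102.  104.  106.  108.
  110.  112.  114.]
```

Request:
servo_tool(
  targets=[
    {"x": 1.2,"y": 0.2,"z": -1.9,"wx": 0,"wy": 0,"wz": 0},
    {"x": 2.4,"y": 0.4,"z": -3.8,"wx": 0,"wy": 0,"wz": 0},
    {"x": 3.3,"y": 0.6,"z": -5.3,"wx": 0,"wy": 0,"wz": 0},
    {"x": 3.6,"y": 0.7,"z": -5.8,"wx": 0,"wy": 0,"wz": 0},
    {"x": 3.6,"y": 0.7,"z": -5.8,"wx": 0,"wy": 0,"wz": 0},
    {"x": 3.6,"y": 0.7,"z": -5.8,"wx": 0,"wy": 0,"wz": 0},
  ],
  grip=-1,
)

```text
time: 16.2
ee_pos: [0.4273, 0.2696, 0.2105]
orientation: [-0.269, 0.928, -0.032, 0.254]
force: [-0.7, -0.2, -2.5]
width: 0.0131
```

Run:
```python
from inhand import *
delta(C+.038*n,G(0,-1)); err()
s=state();R0=Rn.from_quat(s['orientation']).as_matrix()
snap('wrist','w11'); inhand('w11',R0,s['ee_pos']); snap('side','s11')
p=load('s11')['p'];cv2.imwrite('pics/s11c.png',cv2.resize(p[160:370,200:400],None,fx=2.8,fy=2.8,interpolation=cv2.INTER_CUBIC))
```

```text
dxyz cm [ 0.23  0.14 -0.2 ] w [ 0.2 -0.3  0.1] |w| 0.3
t 16.2 along n mm 40.93 slot x -1.44 slot y -0.46 q [-0.95 -0.05  0.13  2.11  0.49  0.72  1.  ] F [-0.7 -0.2 -2.5] w 0.013054094432965551
 rot err in tool axes [ 5.4000e-01 -7.0000e-02 -1.7999e+02]
F tool [1.7 0.6 1.8]
disc 10318 z med 0.005147448489653135 slope deg 0.20393285363001257
centre tool xy mm [-0.40993519 -0.86942784] r 42.55053997893023
lug n 993 z 0.023252863476935004 y range [-0.01250422  0.01087325] x max 0.05377746960045049
```

View pics/w11.png

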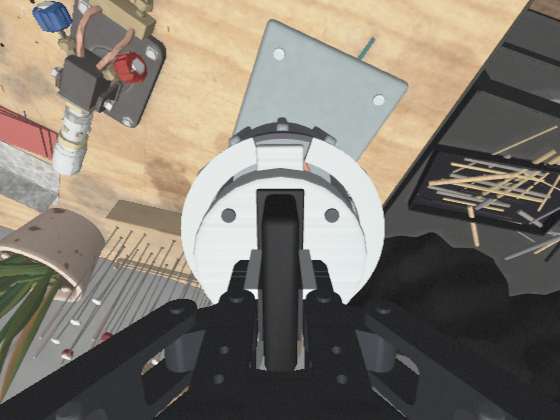

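View pics/s11c.png

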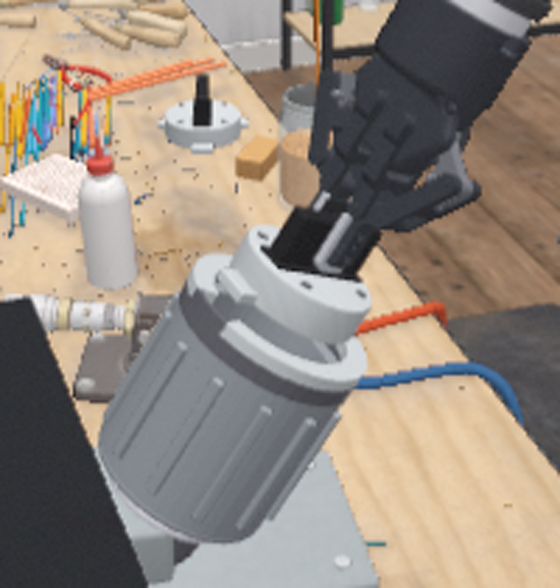

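Request:
servo_tool(
  targets=[
    {"x": 0.2,"y": 0.2,"z": -0.2,"wx": 0.2,"wy": -0.3,"wz": 0.1},
    {"x": 0.4,"y": 0.2,"z": -0.5,"wx": 0.2,"wy": -0.3,"wz": 0.1},
    {"x": 0.7,"y": 0.25,"z": -1.05,"wx": 0.2,"wy": -0.3,"wz": 0.1},
    {"x": 0.7,"y": 0.25,"z": -1.05,"wx": 0.2,"wy": -0.3,"wz": 0.1},
    {"x": 0.7,"y": 0.25,"z": -1.05,"wx": 0.2,"wy": -0.3,"wz": 0.1},
  ],
  grip=-1,
)

```text
time: 16.92
ee_pos: [0.4342, 0.272, 0.1998]
orientation: [-0.27, 0.927, -0.031, 0.257]
force: [-0.6, 0.7, -2.9]
width: 0.0129
```

Run:
```python
from inhand import *
err(); ys=G(0,-1)[:,1]
for a in (.022,.012): delta(C+a*n+.0005*ys,G(0,-1))
```

```text
t 16.925 along n mm 28.08 slot x -0.13 slot y 0.25 q [-0.94 -0.03  0.13  2.12  0.5   0.68  0.99] F [-0.6  0.7 -2.9] w 0.01285322771506357
 rot err in tool axes [3.0000e-02 2.0000e-02 1.7998e+02]
F tool [1.4 1.5 2.3]
dxyz cm [ 0.3   0.08 -0.53] w [ 0.  0. -0.] |w| 0.0
dxyz cm [ 0.79  0.16 -1.39] w [ 0.  0. -0.] |w| 0.0
```

Request:
servo_tool(
  targets=[
    {"x": 0.2,"y": 0.05,"z": -0.4,"wx": 0,"wy": 0,"wz": 0},
    {"x": 0.4,"y": 0.1,"z": -0.75,"wx": 0,"wy": 0,"wz": 0},
    {"x": 0.6,"y": 0.15,"z": -1.05,"wx": 0,"wy": 0,"wz": 0},
    {"x": 0.7,"y": 0.15,"z": -1.25,"wx": 0,"wy": 0,"wz": 0},
    {"x": 0.7,"y": 0.15,"z": -1.25,"wx": 0,"wy": 0,"wz": 0},
  ],
  grip=-1,
)

```text
time: 17.55
ee_pos: [0.4412, 0.2734, 0.1871]
orientation: [-0.27, 0.928, -0.031, 0.257]
force: [-0.3, -0.6, -2.9]
width: 0.0127
```

Run:
```python
from inhand import *
err(); ys=G(0,-1)[:,1]
for a in (.011,): delta(C+a*n+.0005*ys,G(0,-1))
```

```text
t 17.55 along n mm 13.48 slot x -0.21 slot y 0.58 q [-0.94 -0.    0.14  2.13  0.52  0.65  0.98] F [-0.3 -0.6 -2.9] w 0.012723334399916913
 rot err in tool axes [-0.0000e+00  4.0000e-02  1.7997e+02]
F tool [1.8 0.2 2.3]
dxyz cm [ 0.14  0.02 -0.2 ] w [ 0.  0. -0.] |w| 0.0
```

Almost at the groove floor without any contact; push gently on until the floor is felt.

Request:
servo_tool(
  targets=[
    {"x": 0.05,"y": 0,"z": -0.1,"wx": 0,"wy": 0,"wz": 0},
    {"x": 0.1,"y": 0,"z": -0.2,"wx": 0,"wy": 0,"wz": 0},
    {"x": 0.15,"y": 0,"z": -0.25,"wx": 0,"wy": 0,"wz": 0},
    {"x": 0.15,"y": 0,"z": -0.25,"wx": 0,"wy": 0,"wz": 0},
  ],
  grip=-1,
)

```text
time: 18.05
ee_pos: [0.4424, 0.2734, 0.185]
orientation: [-0.27, 0.928, -0.031, 0.257]
force: [-4.6, -2.2, 2.3]
width: 0.0129
```

Run:
```python
from inhand import *
err()
```

```text
t 18.05 along n mm 11.1 slot x -0.35 slot y 0.42 q [-0.94  0.    0.14  2.13  0.52  0.64  0.98] F [-4.6 -2.2  2.3] w 0.012862881543319181
 rot err in tool axes [-2.0000e-02  3.0000e-02  1.7998e+02]
F tool [ 3.4 -0.1 -4.4]
```

Request:
servo_tool(
  targets=[
    {"x": 0,"y": 0,"z": 0,"wx": 2,"wy": 0.3,"wz": -3.5},
    {"x": 0,"y": 0,"z": 0,"wx": 3.9,"wy": 0.7,"wz": -6.9},
    {"x": 0,"y": 0,"z": 0,"wx": 5.9,"wy": 1,"wz": -10.4},
    {"x": 0,"y": 0,"z": 0,"wx": 7.9,"wy": 1.3,"wz": -13.9},
    {"x": 0,"y": 0,"z": 0,"wx": 9.9,"wy": 1.6,"wz": -17.3},
    {"x": 0,"y": 0,"z": 0,"wx": 9.9,"wy": 1.6,"wz": -17.3},
  ],
  grip=-1,
)

```text
time: 18.8
ee_pos: [0.4424, 0.2735, 0.1851]
orientation: [-0.105, 0.96, 0.015, 0.259]
force: [0.3, 0.1, -2.1]
width: 0.0132
```

```bash
python3 - <<'E'
from inhand import *
err();s=state();print(s['wrist_torque'],s['wrist_torque']@n)
R0=Rn.from_quat(s['orientation']).as_matrix();snap('wrist','w12'); inhand('w12',R0,s['ee_pos'])
delta(C+.011*n,G(-50,-1))
E
python3 rim.py w12
```

```text
t 18.8 along n mm 11.17 slot x -0.25 slot y 0.52 q [-0.94  0.    0.14  2.13  0.52  0.64  0.63] F [ 0.3  0.1 -2.1] w 0.013171680975833638
 rot err in tool axes [-7.0000e-02  2.0000e-02 -1.6006e+02]
F tool [0.8 0.1 1.9]
[-0.19091112  0.91161107  0.00664641] 0.025484877076493502
disc 11084 z med 0.0051728629533212556 slope deg 0.5686255774836237
centre tool xy mm [-1.46368035  0.48183778] r 48.12296298800569
lug n 370 z 0.0232169239153754 y range [-0.02188968  0.01931535] x max 0.05797002078599927
dxyz cm [ 0.05 -0.04  0.01] w [ 14.8   2.5 -26.1] |w| 30.1
w12 6314 n [-0.5001 -0.082   0.8621] tilt 30.45 az 9.31 c [0.4479 0.2743 0.1762] 59.844093322753906
 gaps [-172. -170. -168. -166. -164. -162. -160. -158. -156. -154. -152. -150.
 -148. -146. -144.  -76.  -74.  -70.  -66.  -64.  -62.  -60.  -58.  -56.
  -54.  -52.  -50.  -48.  -46.  -44.  -42.  -40.  -38.  -36.  -34.  -32.
  -30.  -28.  -26.  -24.  -22.  -20.  -18.  -16.  -14.  -12.  -10.   -8.
   -6.   -4.   -2.    0.    2.    4.    6.    8.   10.   12.   14.   16.
   18.   20.   22.   24.   26.   28.   30.   32.   34.   36.   38.   40.
   42.   44.   46.   48.   50.   52.   54.   56.   58.   60.   62.   64.]
```

View pics/w12.png

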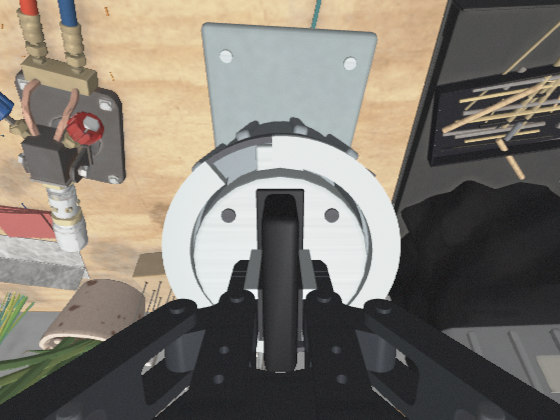

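Request:
servo_tool(
  targets=[
    {"x": 0,"y": 0,"z": 0,"wx": 2.5,"wy": 0.4,"wz": -4.3},
    {"x": 0,"y": 0,"z": 0,"wx": 4.9,"wy": 0.8,"wz": -8.7},
    {"x": 0,"y": 0,"z": 0,"wx": 7.4,"wy": 1.2,"wz": -13},
    {"x": 0,"y": 0,"z": 0,"wx": 9.9,"wy": 1.6,"wz": -17.3},
    {"x": 0,"y": 0,"z": 0,"wx": 12.3,"wy": 2,"wz": -21.7},
    {"x": 0,"y": 0,"z": 0,"wx": 13.8,"wy": 2.3,"wz": -24.2},
    {"x": 0,"y": 0,"z": 0,"wx": 13.8,"wy": 2.3,"wz": -24.2},
  ],
  grip=-1,
)

```text
time: 19.73
ee_pos: [0.4423, 0.2735, 0.185]
orientation: [0.129, 0.957, 0.076, 0.248]
force: [-0.9, -0.2, -2.2]
width: 0.0131
```

Run:
```python
from inhand import *
err();s=state();print(s['wrist_torque'],s['wrist_torque']@n)
delta(C+.011*n,G(-50,-1))
```

```text
t 19.725 along n mm 11.14 slot x -0.32 slot y 0.52 q [-0.94  0.    0.14  2.13  0.52  0.64  0.15] F [-0.9 -0.2 -2.2] w 0.013082992149924439
 rot err in tool axes [-4.0000e-02  2.0000e-02 -1.3221e+02]
F tool [ 1.7 -0.8  1.5]
[-0.23395332  0.94777339  0.07412376] 0.10220096824782322
dxyz cm [ 0.05 -0.03  0.01] w [ 1.1  0.2 -1.9] |w| 2.2
```

Request:
servo_tool(
  targets=[
    {"x": 0,"y": 0,"z": 0,"wx": 0.5,"wy": 0.1,"wz": -0.9},
    {"x": 0,"y": 0,"z": 0,"wx": 1,"wy": 0.2,"wz": -1.7},
    {"x": 0,"y": 0,"z": 0,"wx": 1.5,"wy": 0.2,"wz": -2.6},
    {"x": 0,"y": 0,"z": 0,"wx": 1.5,"wy": 0.2,"wz": -2.6},
  ],
  grip=-1,
)

```text
time: 20.23
ee_pos: [0.4424, 0.2738, 0.1852]
orientation: [0.154, 0.953, 0.083, 0.246]
force: [0.1, 0.3, -2.4]
width: 0.0132
```

```bash
python3 - <<'E'
from inhand import *
err();s=state();print(s['wrist_torque'],s['wrist_torque']@n)
delta(C+.011*n,G(-50,-1));snap('wrist','w13')
E
python3 rim.py w13
```

```text
t 20.225 along n mm 11.23 slot x 0.04 slot y 0.73 q [-0.94  0.    0.14  2.13  0.52  0.64  0.09] F [ 0.1  0.3 -2.4] w 0.013235867597557837
 rot err in tool axes [-1.400e-01  8.000e-02 -1.292e+02]
F tool [ 1.1 -0.2  2.1]
[-0.10873852  0.83124783  0.00869735] -0.006710850119367191
dxyz cm [ 0.04 -0.06 -0.01] w [-0.5  0.   0.7] |w| 0.8
w13 7011 n [-0.4997 -0.0765  0.8628] tilt 30.37 az 8.71 c [0.4474 0.2747 0.1759] 59.811973571777344
 gaps [-170. -168. -166. -164. -162. -160. -158. -156. -154. -152. -150. -148.
 -146. -144. -142. -116. -114. -112. -110. -108. -106. -104. -102. -100.
  -98.  -96.  -94.  -92.  -90.  -88.  -86.  -84.  -82.  -80.  -78.  -76.
  -74.  -72.  -70.  -68.  -66.  -64.  -62.  -60.  -58.  -56.  -54.  -52.
  -50.  -48.  -46.  -44.  -42.  -40.  -38.  -36.  -34.  -32.  -30.  -28.
  -26.  -24.  -22.  -20.  -18.  -16.  -14.  -12.  -10.   -8.   -6.   -4.
   -2.    0.    2.    4.    6.    8.   10.   12.   14.   16.   18.   20.
   22.   24.   26.   28.   30.   32.   34.   36.   38.]
```

View pics/w13.png

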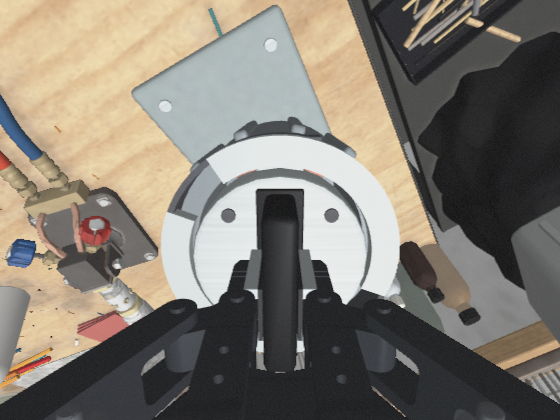

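Request:
servo_tool(
  targets=[
    {"x": 0,"y": 0,"z": 0,"wx": 0.5,"wy": 0.1,"wz": -0.9},
    {"x": 0,"y": 0,"z": 0,"wx": 1,"wy": 0.2,"wz": -1.7},
    {"x": 0,"y": 0,"z": 0,"wx": 1.2,"wy": 0.2,"wz": -2.1},
    {"x": 0,"y": 0,"z": 0,"wx": 1.2,"wy": 0.2,"wz": -2.1},
  ],
  grip=-1,
)

```text
time: 20.78
ee_pos: [0.4425, 0.274, 0.1853]
orientation: [0.173, 0.95, 0.088, 0.245]
force: [0.4, -0.7, -2.5]
width: 0.0133
```

Run:
```python
from inhand import *
err();s=state();print(s['wrist_torque'],s['wrist_torque']@n)
```

```text
t 20.775 along n mm 11.28 slot x 0.21 slot y 0.79 q [-0.94  0.    0.14  2.13  0.52  0.64  0.05] F [ 0.4 -0.7 -2.5] w 0.01333511435582001
 rot err in tool axes [-1.8000e-01  7.0000e-02 -1.2694e+02]
F tool [ 0.5 -1.2  2.3]
[-0.78854917  0.43695308  1.19820602] 1.3909742866609809
```

Request:
servo_tool(
  targets=[
    {"x": 0,"y": 0,"z": 0,"wx": 0.5,"wy": 0.1,"wz": -0.9},
    {"x": 0,"y": 0,"z": 0,"wx": 0.5,"wy": 0.1,"wz": -0.9},
    {"x": 0,"y": 0,"z": 0,"wx": 0.5,"wy": 0.1,"wz": -0.9},
  ],
  grip=-1,
)

```text
time: 21.15
ee_pos: [0.4425, 0.274, 0.1853]
orientation: [0.181, 0.948, 0.09, 0.244]
force: [0.4, -1.1, -1.0]
width: 0.0128
```

Run:
```python
from inhand import *
err();s=state();print(s['wrist_torque'],s['wrist_torque']@n)
snap('side','s14');snap('top','t14');p=load('s14')['p'];cv2.imwrite('pics/s14c.png',cv2.resize(p[160:370,200:400],None,fx=2.8,fy=2.8,interpolation=cv2.INTER_CUBIC))
from rim import rim
rim('s14')
```

```text
t 21.15 along n mm 11.3 slot x 0.23 slot y 0.82 q [-0.94  0.    0.14  2.13  0.52  0.64  0.03] F [ 0.4 -1.1 -1. ] w 0.012829000883820172
 rot err in tool axes [-1.8000e-01  5.0000e-02 -1.2598e+02]
F tool [-0.3 -1.1  0.9]
[-1.12893707  0.44886577  1.48823374] 1.8090814546503244
s14 450 n [-0.4913 -0.0729  0.868 ] tilt 29.78 az 8.44 c [0.4487 0.2769 0.1759] 60.323978424072266
 gaps [-176. -170. -168. -166. -164. -162. -160. -158. -156. -154. -152. -150.
 -148. -146. -144. -142. -140. -138. -136. -134. -132. -130. -128. -126.
 -124. -122. -120. -118. -116. -114. -112. -110. -108. -106. -104. -102.
 -100.  -98.  -96.  -94.  -92.  -90.  -88.  -86.  -84.  -82.  -80.  -78.
  -76.  -74.  -72.  -70.  -68.  -66.  -64.  -62.  -58.  -56.  -54.  -46.
  -44.  -40.  -36.  -32.  -26.    8.   10.   14.   16.   18.   20.   22.
   24.   26.   28.   30.   32.   82.  138.  144.  158.  164.  170.]
```

View pics/s14c.png

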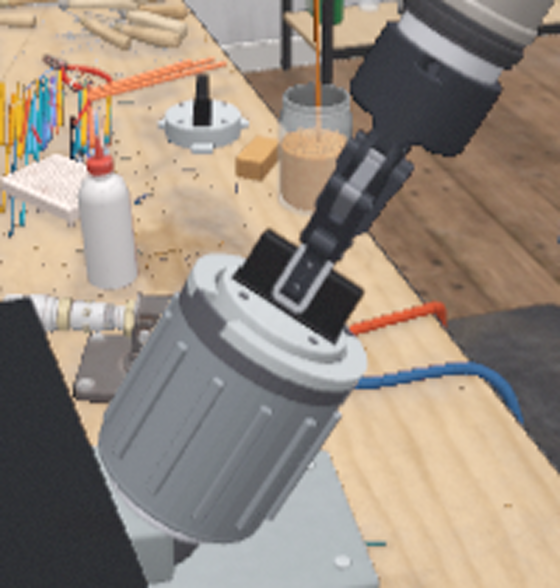

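Request:
servo_tool(
  targets=[
    {"x": 0,"y": 0,"z": 0,"wx": 0,"wy": 0,"wz": 0},
    {"x": 0,"y": 0,"z": 0,"wx": 0,"wy": 0,"wz": 0},
    {"x": 0,"y": 0,"z": 0,"wx": 0,"wy": 0,"wz": 0},
    {"x": 0,"y": 0,"z": 0,"wx": 0,"wy": 0,"wz": 0},
  ],
  grip=0.2,
)

```text
time: 21.75
ee_pos: [0.4427, 0.274, 0.1855]
orientation: [0.182, 0.948, 0.091, 0.244]
force: [0.6, -0.8, -0.6]
width: 0.0512
```

Request:
servo_tool(
  targets=[
    {"x": -0.5,"y": -0.1,"z": 0.9,"wx": 0,"wy": 0,"wz": 0},
    {"x": -1.5,"y": -0.2,"z": 2.6,"wx": 0,"wy": 0,"wz": 0},
    {"x": -3,"y": -0.5,"z": 5.2,"wx": 0,"wy": 0,"wz": 0},
    {"x": -4.4,"y": -0.7,"z": 7.8,"wx": 0,"wy": 0,"wz": 0},
    {"x": -5.4,"y": -0.9,"z": 9.5,"wx": 0,"wy": 0,"wz": 0},
    {"x": -5.4,"y": -0.9,"z": 9.5,"wx": 0,"wy": 0,"wz": 0},
  ],
  grip=0.2,
)

```text
time: 22.5
ee_pos: [0.3886, 0.2662, 0.2829]
orientation: [0.182, 0.948, 0.093, 0.245]
force: [0.6, -0.5, -0.7]
width: 0.0516
```

Run:
```python
from inhand import *
err();snap('wrist','w15');snap('top','t15')
from rim import rim
c,nn,x,y=rim('w15')
z=load('w15');P=pts(z);v=P-C;h=v@n;rr=np.linalg.norm(v-h[...,None]*n,axis=-1)
m=(abs(h-.041)<.005)&(rr<.045)&(z['p'].max(-1)<75)
q=v[m];r=cv2.minAreaRect(np.c_[q@X*1e3,q@Y*1e3].astype(np.float32));print('bar',m.sum(),np.median(h[m]),r)
d=(abs(h-.006)<.006)&(rr<.042)&(z['p'].min(-1)>110);print('disc top',np.percentile(h[d],[5,50,95]))
q=P[d];o=q.mean(0);k=np.linalg.svd(q-o,full_matrices=False)[2][2];print('disc tilt vs n',np.degrees(np.arccos(abs(k@n))))
```

```text
t 22.5 along n mm 122.98 slot x 2.14 slot y 1.18 q [-0.99 -0.19  0.08  2.05  0.46  0.93  0.07] F [ 0.6 -0.5 -0.7] w 0.051563004437077856
 rot err in tool axes [  -0.4     0.36 -125.82]
F tool [-0.4 -0.5  0.8]
w15 3006 n [-0.4932 -0.0795  0.8663] tilt 29.97 az 9.16 c [0.4481 0.2742 0.1762] 59.99018096923828
 gaps [-172. -170. -168. -166. -164. -162. -160. -158. -156. -154. -152. -150.
 -148. -146. -144.  -36.  -34.  -30.  -28.  -26.  -22.    8.   10.   12.
   14.   16.   18.   20.   22.   24.   26.   28.   30.   32.   34.   36.]
bar 1686 0.04077520111441095 ((-0.4812507629394531, 0.39920806884765625), (13.992927551269531, 69.13130187988281), 61.88136672973633)
disc top [0.00493464 0.00606953 0.00731087]
disc tilt vs n 0.08167705140906291
```

View pics/w15.png

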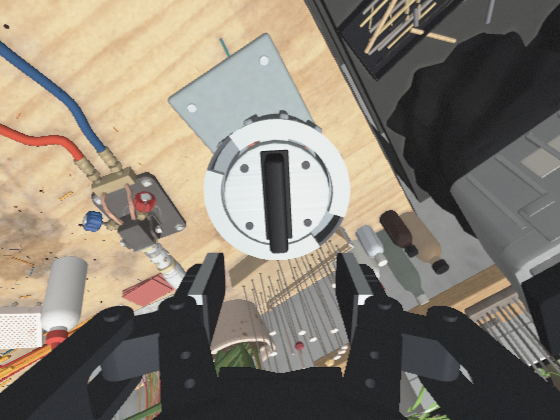

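View pics/t15.png

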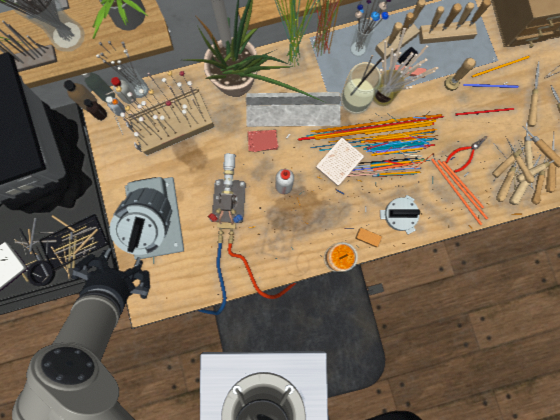

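Run:
```python
from h import *
a=load('top0')['p'].astype(int);b=load('t15')['p'].astype(int)
for nm,(u0,u1,v0,v1) in dict(bottle=(270,300,165,198),jar=(325,360,238,275),cork=(354,384,226,250),spare=(380,424,192,236),cap_old=(322,358,188,228)).items(): print(nm,abs(a-b)[v0:v1,u0:u1].mean().round(2))
print(finish_job())
```

```text
bottle 4.08
jar 1.97
cork 2.16
spare 2.26
cap_old 43.77
the job is handed in; nothing more can be done
None
```

The stone is in the drum and the two-lug cap is locked on. I handed the job in at about 22.6 s, with the gripper open and clear of the drum.

**Stone:** I gripped it across its width, lined it up with the slots and released it just inside the mouth. In the picture taken afterwards it lay 49–116 mm below the rim, clear of the cap's seat.

**Cap:** It went through the slots without contact and met the groove floor at about 7 N. I twisted it clockwise until the torque rose to about 1.8 N m, below the 4 N m drum brake.

**Last checks:**
- **Seating:** The top of the cap's disc stands 6 mm above the rim, so its underside is 20 mm inside. It is level with the rim to 0.1°.
- **Lock:** The bar is 51° clockwise of the slots, against 50° stated. The slots are within 1° of where they started, so the drum did not turn. The gripper itself turned about 54°, so the bar slipped roughly 3° in the jaws against the stop.
- **Bystanders:** The before and after top views show the jar, cork and spare cap unchanged. The bottle's patch differed slightly more (4.1 grey levels against about 2), but it stands upright in the same place and the arm never came near it.

A sliver of pink showed in the gap round the cap, which I took to be the stone lying below; I did not check it further. None of the checks failed.

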